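# Load two top blanks into the spring magazine

### The arm

A 6-joint arm with a two-finger parallel gripper is mounted at the origin on the work surface. World frame = base frame: x ahead of the robot, y to its left, z up, the work surface at z = 0. Lengths are in m, angles in degrees, forces in N, time in s.
With the tool pointing down it reaches from about 0.375 to 0.9 m from the base axis. Payload 3.1 kg.
Tool frame: the origin (TCP) lies on the centre line of the jaws, within the pads' length; the fingertips stand 14 mm ahead of it and the grasp point (between the pads) lies 5 mm behind it (bot.tips_ahead is the distance from the TCP to the fingertips, in m); z points along the fingers, y is the line along which they close (so a half turn about z gives the same grasp; the last joint's range is limited). The gripper opens to 87 mm and grips with 3 to 60 N. Pads are 19 mm wide; open, the fingers measure 117 mm over their backs; the gripper's body (75 mm by 190 mm) begins 51 mm behind the grasp point.
Start: joints at [-82.764, 30.224, 82.088, -0, 67.689, -10.227], TCP at [0.188, -0.596, 0.2] pointing down, gripper open.
Joint ranges: [-176.69, 176.69], [-43.24, 126.21], [12.49, 139.97], [-82, 262], [0, 151.66], [-163.58, 163.58]. Speed limits (degrees/s): [159.86, 159.86, 180, 180, 180, 180].

### API

Orientations are given as a 3x3 rotation matrix whose columns are the frame's x, y, z axes.
In Python, from rig import bot gives the robot as it stands.
- The arm moves only by the tool play_rows, never from a script. Its argument "moves" is a list that holds one entry, the list of rows, each a list of 6 numbers: the shift along the tool's x, y, z in mm, then the turn, a rotation vector about the tool's x, y, z in rad. A call has 1 to 5 rows; each row shifts and turns the commanded pose from where the row before left it, along the tool's axes as they then stand; what a row does not reach is not made up. A row lasts 1/10 s, in which the tool goes at most 50 mm and 8.59 degrees, less where a joint would pass 70% of its speed; a pose out of reach is approached as far as the arm can. A call with a gripper value outside its range is refused whole. "fingers" is the opening, from -1 (shut) to 1 (fully open), set as the call begins (left out, the last holds). The fingers move at their own pace and stop on an object; the grip force is fixed at half the most. Time passes only in rows, so rows that do not move let the fingers close. It gives the time, the measured TCP pose, the force, the opening and the grip force at its end, in the units of the state.
- bot.read_state(): the state, without advancing time (a new reading comes with each control period).
- bot.capture(name): name is "side" or "top"; returns a dict with "image" (420x560x3 uint8, blue, green, red), "fx", "fy", "cx", "cy" (pixels), "distortion" ([k1, k2, p1, p2, k3] as OpenCV has them; the pictures are not rectified), "R" (3x3) and "t" (3): a world point X has camera coordinates R X + t. Camera axes: x right, y down, z forward; pixel columns grow to the right and rows downward; lengths in m; the calibration is good to about 2 mm. A picture is of the moment at which its call begins. There is no depth.
- bot.hand_in(): hands the job in; it is judged then, once.
Trained networks look in a picture, given as the dict that the camera call returned (one of the last four; its "shot" number tells which), for a name from the list of things; names that differ only in an ending like _2 or _b are one class to them, and where a whole thing is asked for, a point or a joint stands for the part that bears it (a point fixed in the world has none). Each returns a list of dicts, best first, with "confidence" (0 to 1); they miss things now and then, are a little off and sometimes report something else, mostly with a low value. They report only what shows in the picture. A call takes as long as a camera call. They do not tell look-alikes from the thing itself.
- bot.search_frame(picture, query): "centre" ([column, row] in pixels, amid what is visible of it).
- bot.silhouettes(picture, query): "pixels" (420x560 bool, what is visible of it) and "centre" ([column, row] in pixels, amid what is visible of it).
- bot.pinpoint(picture, query): "centre" ([column, row] in pixels: a listed point, or the origin of a listed thing).
The state is a dict: "time_s": time; "joint_positions": joint angles; "qvel": joint speeds; "tau": joint torques, N m; "position": TCP position; "tcp_rot": TCP orientation; "force": force on the tool from outside, world axes, zero at the start; "moment": the same for the moment, N m; "opening": opening from 0.0 (shut) to 1.0 (fully open); "grasp_force": force on a finger pad.
Only numpy, scipy, OpenCV 4.12 (cv2) and the standard library are available. Lean on these libraries where they do the work, as an engineer would, in place of code of your own. Each camera call takes 0.05 s, during which the arm holds its last target. There are 200 camera calls.

### The job

Load both loose top blanks into the leaning spring magazine: the dark one first, then the pale maple one on top of it. Press each down the column against its spring until the two brass catches snap shut over its top and hold it there when you let go, without ramming the magazine's stop, and leave the other things on the bench where they are.

Things in the scene. Friction and masses are not known exactly. Their poses are not given: they have to be found in the camera images.
- dark_blank_centre (a point): Centre (half-way up) of the dark brown top blank: a plain loose wooden cylinder 38 mm across and 32 mm tall, about 30 g, standing upright on the bench. z is its axis.
- maple_blank_centre (a point): Centre (half-way up) of the pale maple top blank, the same 38 mm by 32 mm cylinder, standing upright on the bench. z is its axis.
- magazine: The spring magazine, bolted down: a green cast foot 150 x 110 mm with a column of four 10 mm steel rods leaning 25 degrees from vertical to the foot's -x side (roughly towards the robot). Blanks go in at its upper end; rods leave them 1 mm play all round. A brief knock is felt part way as the second blank frees the first. Origin: underside of the foot, z up.
- mouth (a point): Point on the column's centre line. z: up and out along the column, y: level across it, x: to its upper far side. A blue collar (opening 52 mm along y, top 4 mm above its catches' undersides) carries two sprung brass catches at +x and -x, noses 31 mm apart. Undersides of the catches lie c above this point along z; c is 0 to 12 mm, clamped anywhere, not measured: find it by touch.
- rods_top (a point): Same axes, 50 mm above the mouth point. The two near rods (x -20, y +/-14 mm) reach up to here and form an open V for a blank to lie in; the far two (x +20) end 4 mm below the mouth point. Flanks (+/-y) are open above the collar, so fingers closing along y have room. A blank put in rests on the sloping noses, its bottom about 9 mm above the catches' undersides.
- column_foot (a point): Foot of the column's centre line, 105 mm below the mouth point. Pressing a blank: the catches spread (about 4 N), a white damped spring plate resists from 2 N, rising 1.1 N per cm; it latches once its top passes below the catches, then springs up against them. The second pushes the first down 32 mm (about 10 N). A firm stop is felt when the second's top is 5 mm below the catches.
- guard_top (a point): Middle of the top bar of a yellow wire guard, 7 mm wire, 68 mm wide, parallel to the column on its far (+x) side: 74 mm from the centre line, reaching 140 mm above the mouth point. It keeps an upright gripper out. Fixed to the magazine.
- bowl: Bystander: cracked green glazed bowl, 124 mm across, 48 mm high. Origin: centre of its underside.
- handle_a: Bystander: turned ash handle lying on the bench, 140 mm long, 29 mm thick, along its x. Origin: underside, near the middle.
- handle_b: Bystander: second turned ash handle, the same.
- spur_center: Bystander: steel spur center standing on its head, 27 mm across, 85 mm high. Origin: underside.
- tailstock_cup: Bystander: bronze tailstock cup standing on its cup end, 34 mm across, 70 mm high. Origin: underside.
- vise: Fixed small cast-iron vise gripping an unfinished maple top (not to be loaded), 120 x 100 mm foot, 160 mm high, screw handle to its -x. Origin: underside.
There are look-alikes about, which are no part of the job. Of the things shaped like the part that bears maple_blank_centre, the wooden one is meant.

How it is judged (in metres and radians):
On the way:
1. the dark blank is latched right under the catches and let go (z of dark_blank_centre in the frame of mouth between -0.022 and -0.001 m and x of dark_blank_centre in the frame of mouth between -0.006 and 0.006 m and y of dark_blank_centre in the frame of mouth between -0.006 and 0.006 m and contact force between the fingers and dark_blank below 0.1 N), for 0.2 s.
At the end, for the whole second after the job is handed in: Both blanks sit in the column within 6 mm of its centre line, at rest and held down by the catches: the maple blank's centre 1 to 22 mm below the mouth point along the column, the dark blank's centre 32 to 54 mm below it, under the maple one (z of dark_blank_centre in the frame of mouth between -0.054 and -0.032 m and x of dark_blank_centre in the frame of mouth between -0.006 and 0.006 m and y of dark_blank_centre in the frame of mouth between -0.006 and 0.006 m and z of maple_blank_centre in the frame of mouth between -0.022 and -0.001 m and x of maple_blank_centre in the frame of mouth between -0.006 and 0.006 m and y of maple_blank_centre in the frame of mouth between -0.006 and 0.006 m and linear speed of each of dark_blank, maple_blank below 0.02 m/s); the robot touches nothing.
It fails at once if the magazine is rammed (over 80 N) (contact force between magazine and anything else above 80 N).
It fails at once if a bystander is moved more than 30 mm (distance of any of bowl, handle_a, handle_b, spur_center, tailstock_cup from where it was at the start of the episode above 0.03 m).
It also fails if it takes over 72 s, if anything falls off the work surface, if the arm or the gripper's body presses on something with over 40 N, if the wrist force passes 120 N, or if a joint passes its speed limit or range.

## Working session

There is one attempt and no reset: what is moved stays moved. The work goes in short steps, Python scripts to look and compute and a tool call to move; the robot and the scene stay as the last step left them, time stands still between calls to the robot, and variables do not carry over. Pictures are saved under pics/ and viewed, at most 10 in all, crops included, and the job is handed in when it is done.

Besides the shell and the picture viewer there is one more tool, called after "Emit:" as a command line: name --argument value ..., lists and objects as JSON in quotes. play_rows: Moves the arm, as the interface text tells. Its arguments: {"type":"object","properties":{"moves":{"type":"array","items":{"type":"array","items":{"type":"array","items":{"type":"number"}}}},"fingers":{"type":"number"}},"required":["moves"]}

```bash
ls; mkdir -p pics; cat > h.py <<'E'
import numpy as np, cv2
from rig import bot
def cal(p):
    return np.array([[p['fx'],0,p['cx']],[0,p['fy'],p['cy']],[0,0,1.]]),np.array(p['distortion'],float),np.array(p['R'],float),np.array(p['t'],float)
def tri(a,b,ua,ub):
    ps=[]
    Ms=[]
    for p,u in((a,ua),(b,ub)):
        K,d,R,t=cal(p)
        ps.append(cv2.undistortPoints(np.array([[u]],float),K,d).reshape(2,1))
        Ms.append(np.c_[R,t])
    X=cv2.triangulatePoints(Ms[0],Ms[1],ps[0],ps[1]).ravel();return X[:3]/X[3]
def onz(p,u,z):
    K,d,R,t=cal(p)
    q=cv2.undistortPoints(np.array([[u]],float),K,d).ravel()
    r=R.T@np.r_[q,1];c=-R.T@t
    return c+r*(z-c[2])/r[2]
def proj(p,X):
    K,d,R,t=cal(p)
    return cv2.projectPoints(np.array(X,float).reshape(-1,3),cv2.Rodrigues(R)[0],t,K,d)[0].reshape(-1,2)
E
python3 - <<'E'
from h import *
a=bot.capture('side');b=bot.capture('top')
np.set_printoptions(precision=4,suppress=True)
for n,p in(('side',a),('top',b)):
    cv2.imwrite(f'pics/{n}0.png',p['image'])
    print(n,-np.array(p['R']).T@np.array(p['t']), p['fx'])
    for q in('dark_blank_centre','maple_blank_centre','magazine','mouth','rods_top','column_foot','guard_top','bowl','handle_a','spur_center','tailstock_cup','vise'):
        print(q,[(np.round(r['centre'],1).tolist(),round(float(r['confidence']),2)) for r in bot.pinpoint(p,q)][:4])
print(bot.read_state())
E
```

```text
pics
side [-0.0222  0.7072  0.822 ] 493.55475131744606
dark_blank_centre [([353.3, 239.9], 0.75)]
maple_blank_centre [([410.2, 228.3], 0.66), ([379.4, 215.2], 0.6), ([398.3, 198.3], 0.49), ([423.2, 213.3], 0.42)]
magazine [([244.3, 254.7], 0.65)]
mouth [([251.2, 217.7], 0.67)]
rods_top [([252.4, 207.4], 0.97)]
column_foot [([241.4, 240.0], 0.72)]
guard_top [([246.3, 155.3], 0.97)]
bowl [([353.4, 242.3], 0.67), ([295.3, 211.5], 0.64)]
handle_a [([262.4, 354.9], 0.88), ([198.2, 385.1], 0.59)]
spur_center [([198.1, 323.1], 0.73)]
tailstock_cup []
vise [([357.8, 188.4], 0.98)]
top [ 0.4074 -0.0048  1.3651] 394.97948556999904
dark_blank_centre [([322.0, 176.2], 0.71), ([322.1, 238.3], 0.57)]
maple_blank_centre [([251.2, 170.1], 0.74), ([391.3, 235.9], 0.69), ([364.0, 262.5], 0.66), ([384.3, 259.2], 0.53)]
magazine [([258.7, 183.7], 0.71)]
mouth [([254.2, 185.1], 0.61), ([387.3, 190.3], 0.27)]
rods_top [([254.0, 185.6], 0.74)]
column_foot [([256.0, 183.5], 0.79), ([319.4, 238.3], 0.16)]
guard_top [([252.6, 171.8], 0.76)]
bowl [([324.3, 177.4], 0.9), ([261.7, 181.9], 0.36)]
handle_a [([203.6, 252.9], 0.77), ([164.6, 238.9], 0.51)]
spur_center [([195.0, 206.8], 0.46)]
tailstock_cup [([174.0, 184.1], 0.52), ([202.8, 252.4], 0.21)]
vise [([387.3, 192.8], 0.79), ([164.4, 239.2], 0.58), ([262.1, 184.0], 0.3)]
{'time_s': 1.3, 'joint_positions': array([-82.7637,  30.2224,  82.0885,  -0.    ,  67.6876, -10.2284]), 'qvel': array([-0.0491,  0.0516, -0.0424,  0.058 ,  0.0283,  0.0439]), 'tau': array([  0.0014, -44.0014, -17.6984,   0.0633,   0.0502,  -0.    ]), 'position': array([ 0.1876, -0.5962,  0.2005]), 'tcp_rot': array([[ 0.9539,  0.3001,  0.    ],
       [ 0.3001, -0.9539, -0.    ],
       [-0.    ,  0.    , -1.    ]]), 'force': array([-0.3649, -0.6448,  0.2848]), 'moment': array([0.0458, 0.0082, 0.0452]), 'grasp_force': 0.0, 'opening': 1.0004676107889283}
```

View images.

View pics/side0.png

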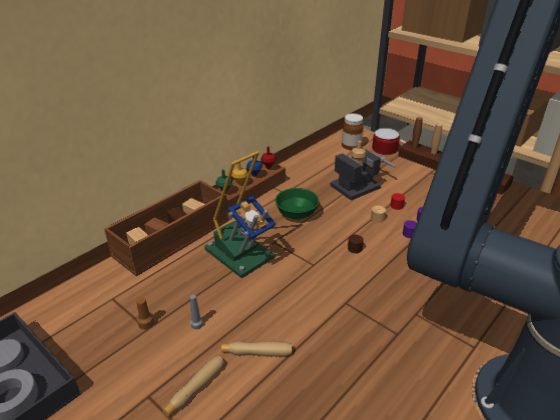

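View pics/top0.png

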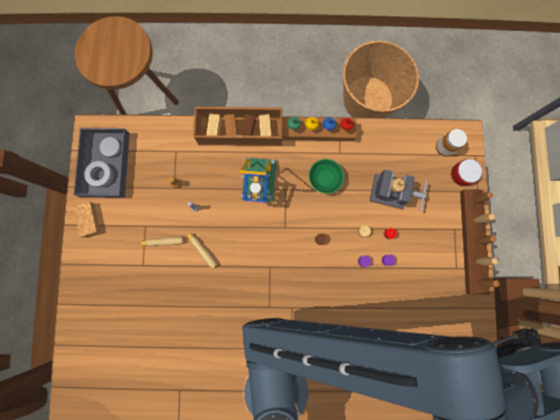

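Side view: dark blank (355,243), maple (378,214); red and purple look-alikes near (398,201), (410,229), (423,213). Blue collar near (251,217), guard bar (246,157). Top view: dark (322,239), maple (365,231), magazine (257,183).

```bash
python3 - <<'E'
from h import *
from scipy.optimize import least_squares
np.set_printoptions(precision=4,suppress=True)
obs=[];sil={}
for k in range(4):
    for n in('side','top'):
        p=bot.capture(n)
        for q,P in(('mouth',[0,0,0]),('rods_top',[0,0,.05]),('column_foot',[0,0,-.105]),('guard_top',[.074,0,.14])):
            r=bot.pinpoint(p,q)
            if r: obs.append((p,n,q,P,r[0]['centre'],r[0]['confidence']))
        if k==0:
            for q,u in(('dark',{'side':(355,243),'top':(322,239)}),('maple',{'side':(378,214),'top':(365,231)})):
                for r in bot.silhouettes(p,q+'_blank_centre'):
                    if np.linalg.norm(np.array(r['centre'])-u[n])<8:
                        ys,xs=np.nonzero(r['pixels']);sil[q,n]=(p,[xs.mean(),ys.mean()],len(xs));break
T=lambda yaw:np.array([[np.cos(yaw),-np.sin(yaw),0],[np.sin(yaw),np.cos(yaw),0],[0,0,1]])@np.array([[np.cos(a),0,-np.sin(a)],[0,1,0],[np.sin(a),0,np.cos(a)]])
a=np.radians(25)
def f(v):
    return np.concatenate([(proj(p,v[:3]+T(v[3])@np.array(P))[0]-u) for p,n,q,P,u,c in obs])
s=least_squares(f,[.7,.06,.13,0.],loss='soft_l1')
print('mouth',s.x[:3],'yaw deg',np.degrees(s.x[3]))
r=f(s.x).reshape(-1,2)
for (p,n,q,P,u,c),e in zip(obs,r): print(n,q,np.round(u,1),e.round(1))
J=s.jac;print('sd/px',np.sqrt(np.diag(np.linalg.inv(J.T@J))))
print(T(s.x[3]))
for q in('dark','maple'):
    for n in('side','top'):
        if (q,n) in sil: p,u,m=sil[q,n];print(q,n,np.round(u,1),m,onz(p,u,.016))
    if (q,'side') in sil and (q,'top') in sil: print(q,'tri',tri(sil[q,'side'][0],sil[q,'top'][0],sil[q,'side'][1],sil[q,'top'][1]))
p=[o[0] for o in obs if o[1]=='side'][-1]
c=cv2.resize(p['image'][140:280,195:295],None,fx=4,fy=4,interpolation=cv2.INTER_CUBIC)
pt=[o[0] for o in obs if o[1]=='top'][-1]
d=cv2.resize(pt['image'][150:210,230:285],None,fx=7,fy=7,interpolation=cv2.INTER_CUBIC)
o=np.zeros((560,790,3),np.uint8);o[:560,:400]=c;o[:420,400:785]=d
for i,(pp,off,sc,ox) in enumerate(((p,(195,140),4,0),(pt,(230,150),7,400))):
    X=[s.x[:3]+T(s.x[3])@np.array(v) for v in([0,0,0],[0,0,.05],[0,0,-.105],[.074,0,.14],[-.02,.014,.05],[-.02,-.014,.05],[.074,.034,.14],[.074,-.034,.14])]
    for u in proj(pp,X): 
        w=((u+.5-off)*sc).astype(int);cv2.circle(o,(int(w[0]+ox),int(w[1])),3,(255,0,255),1)
cv2.imwrite('pics/mag.png',o)
E
```

```text
mouth [0.6604 0.0701 0.1398] yaw deg -5.439496505220324
side mouth [252.2 219.3] [-1.5 -1.7]
side rods_top [253.2 205.9] [ 2.6 -0.4]
side column_foot [242.7 241.8] [-1.7 -1.1]
side guard_top [245.4 156.8] [-0.   0.2]
top mouth [257.1 186. ] [-1.6  0.1]
top rods_top [254.3 187.2] [-0.5  2.6]
top column_foot [254.7 183.5] [ 3.9 -4.4]
top guard_top [251.8 169.3] [0.8 2.4]
side mouth [251.5 220.1] [-0.8 -2.5]
side rods_top [254.2 204.6] [1.6 0.9]
side column_foot [238.5 237.3] [2.5 3.4]
side guard_top [248.2 155.8] [-2.8  1.2]
top mouth [254.6 186.9] [ 0.9 -0.8]
top rods_top [255.3 188.8] [-1.5  1. ]
top column_foot [256.8 181.1] [ 1.8 -2. ]
top guard_top [252.3 167.5] [0.3 4.2]
side mouth [250.6 218.5] [ 0.1 -0.9]
side column_foot [242.2 240.1] [-1.2  0.6]
side guard_top [247.5 156.8] [-2.1  0.2]
top mouth [255.4 183.6] [0.1 2.5]
top rods_top [256.1 189. ] [-2.3  0.8]
top column_foot [255.1 182.4] [ 3.5 -3.3]
top guard_top [252.9 170.8] [-0.3  0.9]
side mouth [250.5 218.7] [ 0.2 -1.1]
side rods_top [255.1 208.7] [ 0.7 -3.2]
side column_foot [243.  240.6] [-2.   0.1]
side guard_top [248.9 155.3] [-3.5  1.7]
top mouth [255.2 185.6] [0.3 0.5]
top rods_top [253.9 189.9] [-0.1 -0.1]
top column_foot [257.5 182. ] [ 1.1 -2.9]
top guard_top [251.6 168.9] [1.  2.8]
sd/px [0.0012 0.0009 0.0014 0.047 ]
[[ 0.9022  0.0948 -0.4207]
 [-0.0859  0.9955  0.0401]
 [ 0.4226  0.      0.9063]]
dark side [355.2 243.5] 236 [ 0.504  -0.1454  0.016 ]
dark top [320.1 238.1] 94 [ 0.5076 -0.1471  0.016 ]
dark tri [ 0.5068 -0.1479  0.0131]
maple side [377.9 213.1] 224 [ 0.5345 -0.2977  0.016 ]
```

View pics/mag.png

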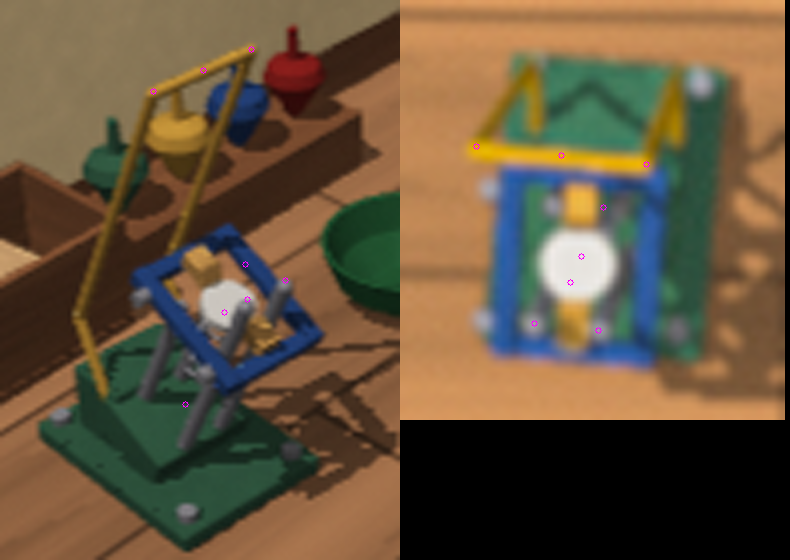

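The overlay agrees to ~1–2 px: guard bar ends in the side crop are (152,93),(254,48) and in the top crop (478,152),(652,163); the yaw looks slightly smaller than fitted. Zooming for hand-marked features.

```bash
python3 - <<'E'
from h import *
for n,(x,y,w,h) in (('side',(226,148,50,95)),('top',(238,170,34,34))):
    p=bot.capture(n);s={'side':6,'top':16}[n]
    c=cv2.resize(p['image'][y:y+h,x:x+w],None,fx=s,fy=s,interpolation=cv2.INTER_LANCZOS4)
    cv2.imwrite(f'pics/z{n}.png',c); print(c.shape)
p=bot.capture('top')
for r in bot.silhouettes(p,'maple_blank_centre')+bot.silhouettes(p,'dark_blank_centre'):
    ys,xs=np.nonzero(r['pixels']);u=[xs.mean(),ys.mean()];print(np.round(u,1),len(xs),r['confidence'],onz(p,u,.027).round(4))
E
```

```text
(570, 300, 3)
(544, 544, 3)
[387.2 259.8] 121 0.66 [ 0.4354 -0.3731  0.027 ]
[364.1 230.6] 127 0.6 [ 0.5337 -0.2965  0.027 ]
[363.9 260.6] 121 0.54 [ 0.4322 -0.2938  0.027 ]
[320.5 238. ] 107 0.46 [ 0.5068 -0.1473  0.027 ]
```

View pics/zside.png

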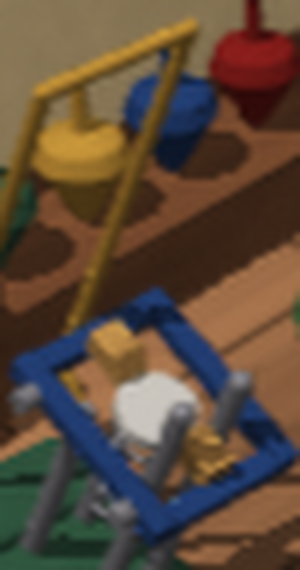

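View pics/ztop.png

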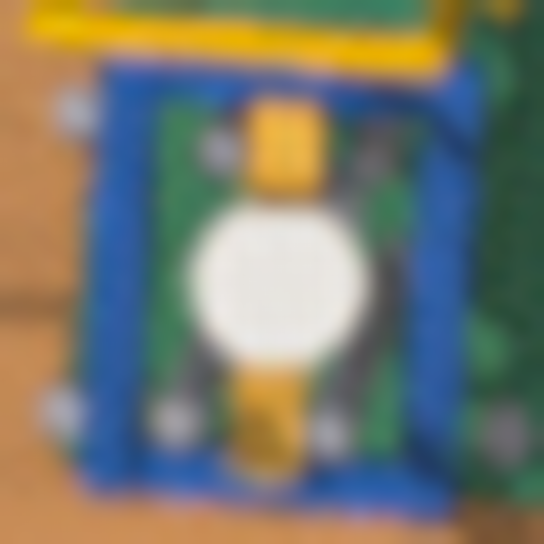

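Side zoom: guard corners (37,92),(192,25); near rod tops (180,410),(238,381). Top zoom: near rod tops (177,422),(331,436), far rod tops (218,150),(375,152), bar ends (30,28),(448,60).

```bash
cat > fit.py <<'E'
from h import *
from scipy.optimize import least_squares
np.set_printoptions(precision=4,suppress=True)
a=np.radians(25)
T=lambda yaw:np.array([[np.cos(yaw),-np.sin(yaw),0],[np.sin(yaw),np.cos(yaw),0],[0,0,1]])@np.array([[np.cos(a),0,-np.sin(a)],[0,1,0],[np.sin(a),0,np.cos(a)]])
E
python3 - <<'E'
from fit import *
ps=bot.capture('side');pt=bot.capture('top')
g=.032
O=[(ps,6,(226,148),(37,92),[.074,g,.14]),(ps,6,(226,148),(192,25),[.074,-g,.14]),(ps,6,(226,148),(180,410),[-.02,.014,.05]),(ps,6,(226,148),(238,381),[-.02,-.014,.05]),
(pt,16,(238,170),(177,422),[-.02,.014,.05]),(pt,16,(238,170),(331,436),[-.02,-.014,.05]),(pt,16,(238,170),(218,150),[.02,.014,-.004]),(pt,16,(238,170),(375,152),[.02,-.014,-.004]),
(pt,16,(238,170),(30,28),[.074,g,.14]),(pt,16,(238,170),(448,60),[.074,-g,.14])]
def f(v,cam=None):
    return np.concatenate([proj(p,v[:3]+T(v[3])@np.array(P))[0]-(np.array(o)+(np.array(w)+.5)/s-.5) for p,s,o,w,P in O])
s=least_squares(f,[.66,.07,.14,0]);print(s.x[:3],np.degrees(s.x[3]));print(f(s.x).reshape(-1,2).round(2))
R=T(s.x[3]);print(R)
# gripper touch target: foot check
print('foot',s.x[:3]-.105*R[:,2])
E
```

```text
[0.661  0.0707 0.1378] -6.111567540571375
[[ 1.43 -0.12]
 [-1.05  1.32]
 [ 0.2  -0.65]
 [ 0.16 -0.7 ]
 [-0.15 -0.37]
 [-0.7  -0.18]
 [ 0.48  0.21]
 [-0.56  1.11]
 [ 1.59 -0.92]
 [-1.67 -0.25]]
[[ 0.9012  0.1065 -0.4202]
 [-0.0965  0.9943  0.045 ]
 [ 0.4226  0.      0.9063]]
foot [0.7051 0.066  0.0426]
```

```bash
cat >> fit.py <<'E'
from scipy.spatial.transform import Rotation as Ro
M=np.array([.661,.0705,.138]);YAW=np.radians(-6);MR=T(YAW)
RT=np.c_[MR[:,0],-MR[:,1],-MR[:,2]]
RD=np.c_[[np.cos(YAW),np.sin(YAW),0],[np.sin(YAW),-np.cos(YAW),0],[0,0,-1.]]
def plan(pos,R):
    s=bot.read_state();C=np.array(s['tcp_rot']);w=Ro.from_matrix(C.T@R).as_rotvec();print('pos',s['position'],'rot',w.round(4),'deg',np.degrees(np.linalg.norm(w)).round(1))
    d=R.T@(np.array(pos)-s['position'])*1e3;print('shift mm (after rot)',d.round(1),np.linalg.norm(d).round(0))
def col():
    s=bot.read_state();p=MR.T@(np.array(s['position'])-M)*1e3;print('t',s['time_s'],'col TCP mm',p.round(2),'tip z',(p[2]-14).round(2),'F col',(MR.T@s['force']).round(2),'open',round(s['opening'],3),'grip',s['grasp_force'])
E
python3 -c "
from fit import *
plan([.507,-.1475,.1],RD)"
```

```text
pos [ 0.1876 -0.5962  0.2004] rot [-0.      0.      0.4095] deg 23.5
shift mm (after rot) [ 270.8 -479.6  100.4] 560.0
```

Emit:
play_rows --moves '[[[0,0,0,0,0,0.1365],[0,0,0,0,0,0.1365],[0,0,0,0,0,0.1365],[20,-37,5,0,0,0],[20,-37,5,0,0,0]]]' --fingers 1

```text
time_s: 4.35
position: [0.235, -0.527, 0.1903]
tcp_rot: [[0.994, -0.107, 0.0], [-0.107, -0.994, -0.001], [0.001, 0.001, -1.0]]
force: [1.2, 0.0, 0.1]
opening: 0.998
grasp_force: 0.0
```

Emit:
play_rows --moves '[[[21,-37,8,0,0,0],[21,-37,8,0,0,0],[21,-37,8,0,0,0],[21,-37,8,0,0,0],[21,-37,8,0,0,0]]]'

```text
time_s: 4.85
position: [0.3598, -0.3526, 0.1504]
tcp_rot: [[0.994, -0.105, 0.001], [-0.105, -0.994, -0.001], [0.001, 0.001, -1.0]]
force: [0.4, -0.8, -0.8]
opening: 0.999
grasp_force: 0.0
```

Emit:
play_rows --moves '[[[21,-37,8,0,0,0],[21,-37,8,0,0,0],[21,-37,8,0,0,0],[21,-37,8,0,0,0],[21,-37,8,0,0,0]]]'

```text
time_s: 5.35
position: [0.4838, -0.1794, 0.1104]
tcp_rot: [[0.995, -0.105, 0.001], [-0.105, -0.995, -0.0], [0.001, 0.0, -1.0]]
force: [-0.0, -0.7, -0.8]
opening: 1.0
grasp_force: 0.0
```

```bash
python3 -c "
from fit import *
plan([.507,-.1475,.02],RD)"
```

```text
pos [ 0.4838 -0.1794  0.1104] rot [ 0.0004 -0.0008 -0.0001] deg 0.1
shift mm (after rot) [ 19.8 -34.2  90.4] 99.0
```

Emit:
play_rows --moves '[[[20,-34,0,0,0,0],[0,0,30,0,0,0],[0,0,30,0,0,0],[0,0,20,0,0,0],[0,0,10,0,0,0]]]'

```text
time_s: 5.85
position: [0.5053, -0.1484, 0.0188]
tcp_rot: [[0.995, -0.104, -0.002], [-0.104, -0.995, 0.001], [-0.002, -0.001, -1.0]]
force: [-0.9, -1.4, 0.5]
opening: 0.998
grasp_force: 0.0
```

Emit:
play_rows --moves '[[[0,0,0,0,0,0],[0,0,0,0,0,0],[0,0,0,0,0,0],[0,0,0,0,0,0],[0,0,0,0,0,0]]]' --fingers -1

```text
time_s: 6.35
position: [0.5066, -0.1493, 0.0213]
tcp_rot: [[0.995, -0.105, 0.002], [-0.105, -0.995, -0.001], [0.002, 0.001, -1.0]]
force: [-0.3, -0.6, -0.5]
opening: 0.633
grasp_force: 0.0
```

Emit:
play_rows --moves '[[[0,0,0,0,0,0],[0,0,0,0,0,0]]]'

```text
time_s: 6.55
position: [0.5062, -0.1491, 0.0207]
tcp_rot: [[0.995, -0.104, 0.0], [-0.104, -0.995, -0.0], [0.0, 0.0, -1.0]]
force: [-0.3, -0.0, 0.7]
opening: 0.445
grasp_force: 0.0
```

Emit:
play_rows --moves '[[[0,0,0,0,0,0],[0,0,0,0,0,0],[0,0,-30,0,0,0],[0,0,-45,0,0,0],[0,0,-45,0,0,0]]]'

```text
time_s: 7.05
position: [0.5053, -0.1486, 0.141]
tcp_rot: [[0.995, -0.105, -0.002], [-0.105, -0.995, 0.001], [-0.002, -0.001, -1.0]]
force: [0.7, -0.8, -0.6]
opening: 0.031
grasp_force: 0.0
```

Emit:
play_rows --moves '[[[0,0,-45,0,0,0],[0,0,-45,0,0,0],[0,0,0,0,0.145,0],[0,0,0,0,0.145,0],[0,0,0,0,0.146,0]]]'

```text
time_s: 7.55
position: [0.5065, -0.1493, 0.2322]
tcp_rot: [[0.898, -0.104, 0.426], [-0.093, -0.995, -0.048], [0.429, 0.003, -0.903]]
force: [0.2, 1.8, -0.8]
opening: 0.003
grasp_force: 0.0
```

```bash
python3 -c "
from fit import *
plan(M+MR@[0,0,.1],RT);col()"
```

```text
pos [ 0.5065 -0.1493  0.2322] rot [ 0.0029 -0.0071  0.0015] deg 0.4
shift mm (after rot) [  78.7 -234.8   40.6] 251.0
t 7.55 col TCP mm [ -78.66 -234.77  140.57] tip z 126.57 F col [-0.33  1.78 -0.68] open 0.003 grip 0.0
```

The fingers closed on nothing; looking again.

```bash
python3 - <<'E'
from fit import *
a=bot.capture('side');b=bot.capture('top')
o=np.zeros((480,790,3),np.uint8)
o[:480,:400]=cv2.resize(a['image'][180:276,330:410],(400,480));
o[:360,400:790]=cv2.resize(b['image'][205:265,300:365],(390,360));cv2.imwrite('pics/miss.png',o)
for n,p in(('s',a),('t',b)):
    for r in bot.silhouettes(p,'dark_blank_centre'):
        ys,xs=np.nonzero(r['pixels']);u=[xs.mean(),ys.mean()];print(n,np.round(u,1),len(xs),round(r['confidence'],2),onz(p,u,.016).round(4),onz(p,u,.027).round(4))
E
```

```text
s [355.1 243.4] 279 0.83 [ 0.5044 -0.1454  0.016 ] [ 0.4972 -0.1338  0.027 ]
```

View pics/miss.png

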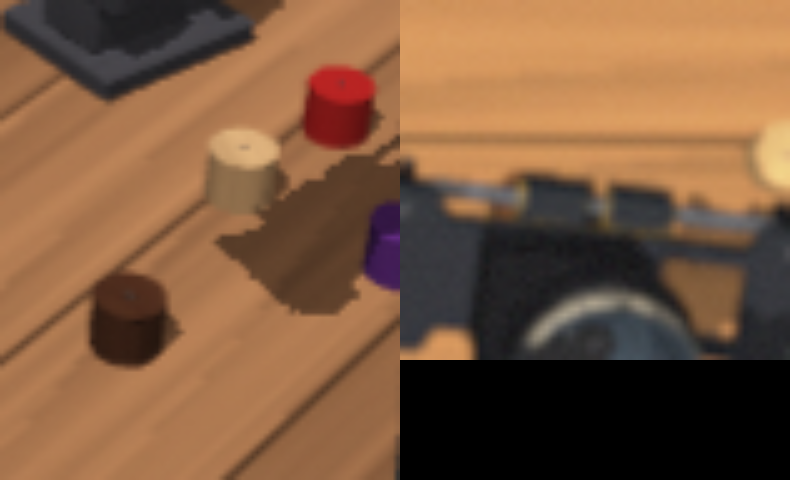

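```bash
python3 - <<'E'
from fit import *
print(bot.tips_ahead)
s=bot.read_state();a=bot.capture('side');b=bot.capture('top')
P=np.array(s['position']);R=np.array(s['tcp_rot'])
th=np.linspace(0,6.28,25)
X=[P,P+R[:,2]*.014,P+R[:,2]*-.005]+[[.5060+.019*np.cos(t),-.1475+.019*np.sin(t),z] for z in(0,.032) for t in th]
o=np.zeros((560,790,3),np.uint8)
c=a['image'][130:270,310:430];o[:560,:480]=cv2.resize(c,None,fx=4,fy=4)
for i,u in enumerate(proj(a,X)):
    w=((u+.5-[310,130])*4).astype(int);cv2.circle(o,(int(w[0]),int(w[1])),1+(i<3)*2,((255,0,255) if i else (0,255,0)),1)
cc=b['image'][190:280,285:360];o[:360,490:790]=cv2.resize(cc,None,fx=4,fy=4)
for i,u in enumerate(proj(b,X)):
    w=((u+.5-[285,190])*4).astype(int);cv2.circle(o,(int(w[0]+490),int(w[1])),1+(i<3)*2,((255,0,255) if i else (0,255,0)),1)
cv2.imwrite('pics/chk.png',o)
E
```

```text
0.014
```

View pics/chk.png

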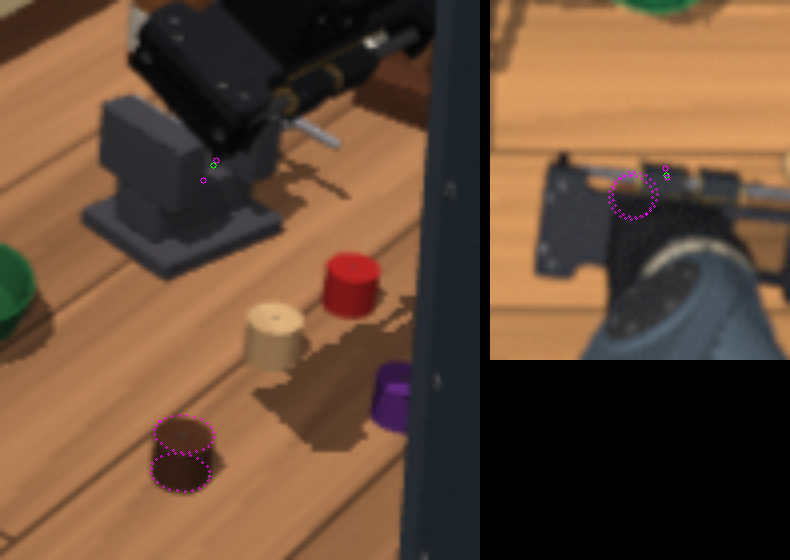

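The overlay cylinder matches the dark blank exactly and it has not moved, so I go back down with open fingers and check before closing.

Emit:
play_rows --moves '[[[0,0,0,0,-0.145,0],[0,0,0,0,-0.145,0],[0,0,0,0,-0.146,0],[0,0,40,0,0,0],[0,0,40,0,0,0]]]' --fingers 1

```text
time_s: 8.35
position: [0.5118, -0.1511, 0.1511]
tcp_rot: [[0.995, -0.103, 0.006], [-0.103, -0.995, -0.005], [0.007, 0.004, -1.0]]
force: [-0.2, -0.6, 0.0]
opening: 0.377
grasp_force: 0.0
```

Emit:
play_rows --moves '[[[0,0,30,0,0,0],[0,0,0,0,0,0],[0,0,0,0,0,0],[0,0,0,0,0,0]]]'

```text
time_s: 8.75
position: [0.5083, -0.15, 0.1222]
tcp_rot: [[0.995, -0.104, 0.003], [-0.104, -0.995, -0.002], [0.004, 0.002, -1.0]]
force: [0.3, 0.8, -0.3]
opening: 0.739
grasp_force: 0.0
```

```bash
python3 - <<'E'
from fit import *
plan([.506,-.1475,.02],RD)
s=bot.read_state();print(s['opening']);a=bot.capture('side');b=bot.capture('top')
P=np.array(s['position']);R=np.array(s['tcp_rot'])
th=np.linspace(0,6.28,25)
X=[P,P+R[:,2]*.014,P+R[:,2]*.014+R[:,1]*.0435,P+R[:,2]*.014-R[:,1]*.0435]+[[.5060+.019*np.cos(t),-.1475+.019*np.sin(t),z] for z in(0,.032) for t in th]
o=np.zeros((480,790,3),np.uint8)
for p,x,y,ox,w,h in((a,300,170,0,100,120),(b,280,190,400,97,100)):
    o[:h*4,ox:ox+w*4]=cv2.resize(p['image'][y:y+h,x:x+w],None,fx=4,fy=4)
    for i,u in enumerate(proj(p,X)):
        v=((u+.5-[x,y])*4).astype(int);cv2.circle(o,(int(v[0]+ox),int(v[1])),1+(i<4)*2,((255,0,255) if i else (0,255,0)),1)
cv2.imwrite('pics/chk2.png',o)
E
```

```text
pos [ 0.5083 -0.15    0.1222] rot [ 0.0019 -0.0036  0.0004] deg 0.2
shift mm (after rot) [ -2.6  -2.3 102.2] 102.0
0.7391511967759854
```

View pics/chk2.png

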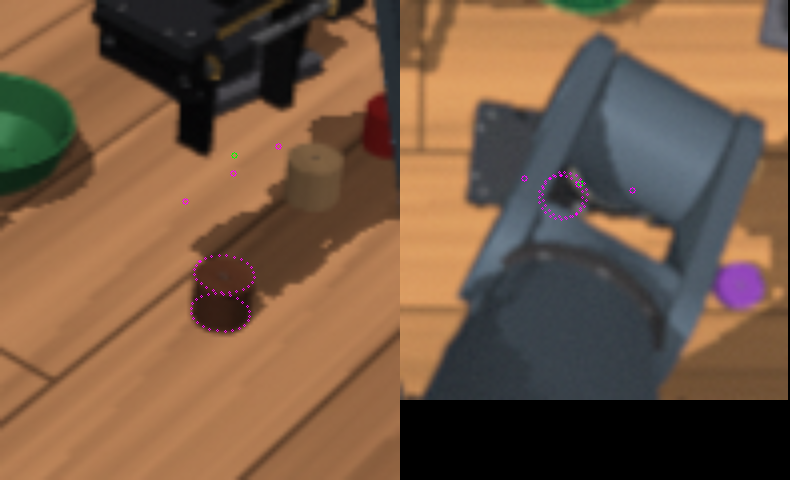

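The side crop shows the fingertips at about (196,150) and (278,103), roughly 35 mm further back along the tool than the stated TCP offset predicts ((186,201),(279,146)). That explains the miss: the fingers closed above the blank. I'll settle it by touch: straddle the blank and descend slowly to the bench.

Emit:
play_rows --moves '[[[-2.5,-2.3,40,0,0,0],[0,0,40,0,0,0],[0,0,22,0,0,0],[0,0,0,0,0,0],[0,0,0,0,0,0]]]' --fingers 1

```text
time_s: 9.35
position: [0.5047, -0.147, 0.0195]
tcp_rot: [[0.995, -0.105, 0.001], [-0.105, -0.995, -0.001], [0.001, 0.001, -1.0]]
force: [0.3, 0.3, 0.6]
opening: 1.004
grasp_force: 0.0
```

Emit:
play_rows --moves '[[[0,0,2,0,0,0],[0,0,1,0,0,0],[0,0,1,0,0,0],[0,0,0,0,0,0]]]'

```text
time_s: 9.75
position: [0.5041, -0.1466, 0.015]
tcp_rot: [[0.995, -0.104, 0.001], [-0.104, -0.995, -0.0], [0.001, 0.0, -1.0]]
force: [0.1, -0.4, -0.1]
opening: 0.998
grasp_force: 0.0
```

Emit:
play_rows --moves '[[[0,0,1,0,0,0],[0,0,1,0,0,0],[0,0,1,0,0,0],[0,0,0,0,0,0]]]'

```text
time_s: 10.15
position: [0.5036, -0.1463, 0.0112]
tcp_rot: [[0.995, -0.104, -0.001], [-0.104, -0.995, 0.0], [-0.001, -0.0, -1.0]]
force: [-0.6, 0.7, -0.0]
opening: 0.996
grasp_force: 0.0
```

Emit:
play_rows --moves '[[[2,0,2,0,0,0],[0,0,2,0,0,0],[0,0,2,0,0,0],[0,0,2,0,0,0],[0,0,0,0,0,0]]]'

```text
time_s: 10.65
position: [0.5055, -0.1465, 0.0031]
tcp_rot: [[0.995, -0.104, -0.001], [-0.104, -0.995, 0.0], [-0.001, -0.0, -1.0]]
force: [1.1, -0.4, 1.1]
opening: 1.003
grasp_force: 0.0
```

Emit:
play_rows --moves '[[[0,0,2,0,0,0],[0,0,2,0,0,0],[0,0,2,0,0,0],[0,0,0,0,0,0]]]'

```text
time_s: 11.05
position: [0.5056, -0.1465, -0.0028]
tcp_rot: [[0.995, -0.104, -0.001], [-0.104, -0.995, 0.0], [-0.001, -0.0, -1.0]]
force: [0.0, -0.4, -0.4]
opening: 1.003
grasp_force: 0.0
```

Emit:
play_rows --moves '[[[0,0,2,0,0,0],[0,0,2,0,0,0],[0,0,2,0,0,0],[0,0,2,0,0,0],[0,0,0,0,0,0]]]'

```text
time_s: 11.55
position: [0.5055, -0.1465, -0.0109]
tcp_rot: [[0.995, -0.105, -0.001], [-0.105, -0.995, 0.0], [-0.001, -0.0, -1.0]]
force: [0.1, -0.4, 0.1]
opening: 1.001
grasp_force: 0.0
```

Emit:
play_rows --moves '[[[0,0,1,0,0,0],[0,0,1,0,0,0],[0,0,1,0,0,0],[0,0,0,0,0,0]]]'

```text
time_s: 11.95
position: [0.5057, -0.1466, -0.0137]
tcp_rot: [[0.995, -0.104, -0.0], [-0.104, -0.995, 0.0], [-0.001, -0.0, -1.0]]
force: [-0.6, -0.3, -0.1]
opening: 0.998
grasp_force: 0.0
```

Emit:
play_rows --moves '[[[0,0,1,0,0,0],[0,0,1,0,0,0],[0,0,0,0,0,0]]]'

```text
time_s: 12.25
position: [0.5057, -0.1466, -0.0157]
tcp_rot: [[0.995, -0.104, -0.001], [-0.104, -0.995, 0.0], [-0.001, -0.0, -1.0]]
force: [-0.5, -0.5, -0.0]
opening: 1.001
grasp_force: 0.0
```

Emit:
play_rows --moves '[[[0,0,1,0,0,0],[0,0,1,0,0,0],[0,0,0,0,0,0]]]'

```text
time_s: 12.55
position: [0.5057, -0.1466, -0.0177]
tcp_rot: [[0.995, -0.104, -0.001], [-0.104, -0.995, 0.0], [-0.001, -0.0, -1.0]]
force: [-0.7, 0.2, -0.5]
opening: 1.001
grasp_force: 0.0
```

Emit:
play_rows --moves '[[[0,0,1,0,0,0],[0,0,1,0,0,0],[0,0,0,0,0,0]]]'

```text
time_s: 12.85
position: [0.5056, -0.1466, -0.0197]
tcp_rot: [[0.995, -0.104, -0.001], [-0.104, -0.995, 0.0], [-0.001, -0.0, -1.0]]
force: [0.6, -0.5, -0.4]
opening: 1.003
grasp_force: 0.0
```

Emit:
play_rows --moves '[[[0,0,1,0,0,0],[0,0,1,0,0,0],[0,0,0,0,0,0]]]'

```text
time_s: 13.15
position: [0.5058, -0.1466, -0.0216]
tcp_rot: [[0.995, -0.105, -0.0], [-0.105, -0.995, 0.0], [-0.0, -0.0, -1.0]]
force: [1.2, 0.2, 0.4]
opening: 1.002
grasp_force: 0.0
```

Emit:
play_rows --moves '[[[0,0,0,0,0,0],[0,0,0,0,0,0],[0,0,0,0,0,0],[0,0,0,0,0,0],[0,0,0,0,0,0]]]' --fingers -1

```text
time_s: 13.65
position: [0.5057, -0.1466, -0.0216]
tcp_rot: [[0.995, -0.104, -0.0], [-0.104, -0.995, 0.0], [-0.0, -0.0, -1.0]]
force: [0.1, 0.1, -0.7]
opening: 0.631
grasp_force: 0.0
```

Emit:
play_rows --moves '[[[0,0,0,0,0,0],[0,0,0,0,0,0],[0,0,0,0,0,0],[0,0,0,0,0,0]]]'

```text
time_s: 14.05
position: [0.5058, -0.1466, -0.0216]
tcp_rot: [[0.995, -0.104, -0.0], [-0.104, -0.995, 0.0], [-0.0, -0.0, -1.0]]
force: [0.1, -0.2, -0.6]
opening: 0.428
grasp_force: 30.0
```

Gripped (opening 0.428, 30 N). Lift, tilt, and then measure the held blank with the cameras to get the true tool offset.

Emit:
play_rows --moves '[[[0,0,-20,0,0,0],[0,0,-45,0,0,0],[0,0,-45,0,0,0],[0,0,-45,0,0,0],[0,0,-45,0,0,0]]]'

```text
time_s: 14.55
position: [0.5053, -0.1463, 0.1802]
tcp_rot: [[0.995, -0.104, -0.001], [-0.104, -0.995, 0.0], [-0.001, -0.0, -1.0]]
force: [1.0, 0.4, -0.7]
opening: 0.429
grasp_force: 30.0
```

Emit:
play_rows --moves '[[[0,0,-45,0,0,0],[0,0,0,0,0.145,0],[0,0,0,0,0.145,0],[0,0,0,0,0.146,0],[0,0,0,0,0,0]]]'

```text
time_s: 15.05
position: [0.4992, -0.1421, 0.2202]
tcp_rot: [[0.907, -0.105, 0.407], [-0.099, -0.994, -0.036], [0.409, -0.008, -0.913]]
force: [-0.9, 0.3, -1.0]
opening: 0.43
grasp_force: 30.0
```

```bash
cat >> fit.py <<'E'
def blank(q='dark',X0=None,verbose=1):
    ab=[bot.capture('side'),bot.capture('top')];us=[];out=[]
    for p in ab:
        g=proj(p,X0)[0];best=None
        for r in bot.silhouettes(p,q+'_blank_centre'):
            ys,xs=np.nonzero(r['pixels']);u=np.array([xs.mean(),ys.mean()]);d=np.linalg.norm(u-g)
            if verbose: print(u.round(1),len(xs),round(r['confidence'],2),'dist',d.round(1))
            if d<25 and (best is None or d<best[0]): best=(d,u)
        us.append(best and best[1])
    if us[0] is not None and us[1] is not None:return tri(*ab,*us)
E
python3 - <<'E'
from fit import *
plan(M+MR@[0,0,.1],RT);col()
s=bot.read_state();P=np.array(s['position']);R=np.array(s['tcp_rot'])
for k in range(2):
    X=blank('dark',P-.02*R[:,2])
    if X is not None: print('blank',X,'rel TCP in tool',R.T@(X-P)*1e3)
E
```

```text
pos [ 0.4992 -0.1421  0.2202] rot [-0.0066  0.0151 -0.0037] deg 1.0
shift mm (after rot) [  91.  -228.4   33.1] 248.0
t 15.05 col TCP mm [ -90.96 -228.4   133.07] tip z 119.07 F col [-1.3   0.2  -0.48] open 0.43 grip 29.998820959590375
[329.3 230.9] 15 0.37 dist 7.8
```

Emit:
play_rows --moves '[[[15,-38,0,0,0.015,0],[15,-38,0,0,0,0],[15,-38,0,0,0,0],[15,-38,0,0,0,0],[15,-38,5,0,0,0]]]'

```text
time_s: 15.95
position: [0.5969, 0.0372, 0.2523]
tcp_rot: [[0.897, -0.103, 0.43], [-0.093, -0.995, -0.044], [0.432, -0.001, -0.902]]
force: [-0.3, 0.2, 0.2]
opening: 0.426
grasp_force: 30.0
```

Emit:
play_rows --moves '[[[15,-38,10,0,0,0],[0,0,10,0,0,0],[0,0,10,0,0,0],[0,0,0,0,0,0],[0,0,0,0,0,0]]]'

```text
time_s: 16.45
position: [0.6248, 0.0693, 0.2296]
tcp_rot: [[0.898, -0.105, 0.426], [-0.096, -0.994, -0.044], [0.429, -0.001, -0.903]]
force: [0.4, 0.5, -0.6]
opening: 0.431
grasp_force: 30.0
```

```bash
python3 - <<'E'
from fit import *
plan(M+MR@[0,0,.075],RT);col()
s=bot.read_state();P=np.array(s['position']);R=np.array(s['tcp_rot'])
for k in range(2):
    X=blank('dark',P-.037*R[:,2])
    if X is not None: print('blank',X,'rel TCP in tool',R.T@(X-P)*1e3)
print('pred tool',proj(bot.capture('side'),P-.0376*R[:,2]),proj(bot.capture('top'),P-.0376*R[:,2]))
p=bot.capture('side');cv2.imwrite('pics/h.png',cv2.resize(p['image'][120:260,190:320],None,fx=4,fy=4))
E
```

```text
pos [0.6248 0.0693 0.2296] rot [-0.0006 -0.0066 -0.0011] deg 0.4
shift mm (after rot) [-6.2 -5.  23.2] 25.0
t 16.45 col TCP mm [ 6.18 -5.02 98.24] tip z 84.24 F col [ 0.07  0.52 -0.68] open 0.431 grip 29.999913247302175
[267.2 187.7] 99 0.52 dist 7.3
[194.4 383.8] 1014 0.52 dist 215.1
pred tool [[265.1228 180.5467]] [[252.2956 195.0868]]
```

```bash
python3 - <<'E'
from fit import *
s=bot.read_state();P=np.array(s['position']);R=np.array(s['tcp_rot'])
a=bot.capture('side');b=bot.capture('top')
th=np.linspace(0,2*np.pi,40)
cyl=lambda C:[C+.019*(R[:,0]*np.cos(t)+R[:,1]*np.sin(t))+z*R[:,2] for z in(-.016,.016) for t in th]
A=cyl(P-.0376*R[:,2]);B=cyl(P+np.array([0,0,.0376]))
o=np.zeros((540,790,3),np.uint8)
for p,x,y,ox,w,h,k in((a,225,140,0,70,90,6),(b,225,160,430,60,60,6)):
    o[:h*k,ox:ox+w*k]=cv2.resize(p['image'][y:y+h,x:x+w],None,fx=k,fy=k,interpolation=cv2.INTER_CUBIC)
    for X,c in((A,(255,0,255)),(B,(0,255,255))):
        for u in proj(p,X):
            v=((u+.5-[x,y])*k).astype(int);cv2.circle(o,(int(v[0]+ox),int(v[1])),1,c,-1)
cv2.imwrite('pics/hold.png',o)
E
```

```text
(no output)
```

View pics/hold.png

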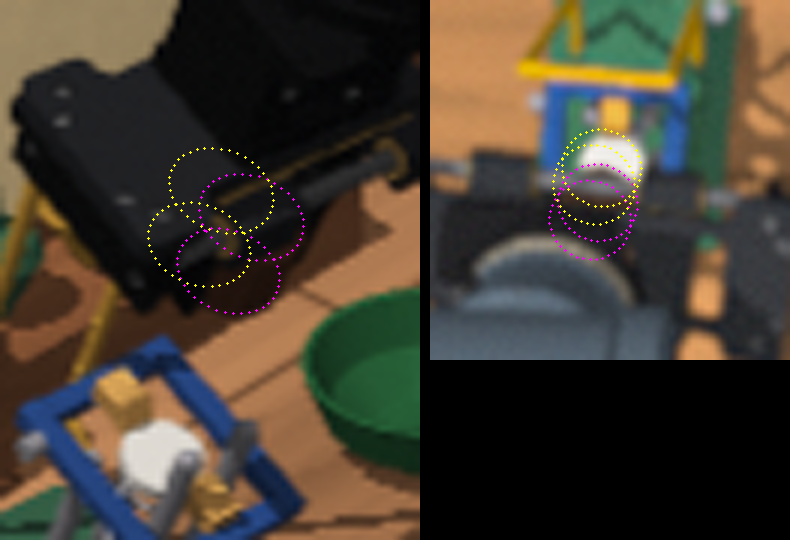

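The magenta (along-tool) cylinder fits the visible brown blank at about (250,275), so the blank centre is 37.6 mm behind the reported TCP, along the tool axis. Entering the V with +4 mm x clearance.

Emit:
play_rows --moves '[[[-2,-5,20,0,-0.006,0],[0,0,20,0,0,0],[0,0,20,0,0,0],[0,0,5,0,0,0],[0,0,0,0,0,0]]]'

```text
time_s: 17.6
position: [0.6515, 0.0729, 0.17]
tcp_rot: [[0.901, -0.103, 0.421], [-0.094, -0.995, -0.043], [0.424, -0.001, -0.906]]
force: [-0.6, -0.6, 0.5]
opening: 0.427
grasp_force: 30.0
```

```bash
python3 - <<'E'
from fit import *
plan(M+MR@[.004,0,.015],RT);col()
E
```

```text
pos [0.6515 0.0729 0.17  ] rot [-0.0015 -0.001   0.0006] deg 0.1
shift mm (after rot) [-0.7  1.4 18.1] 18.0
t 17.6 col TCP mm [ 4.72  1.41 33.11] tip z 19.11 F col [-0.32 -0.66  0.66] open 0.427 grip 29.99999202322215
```

Now down into the V region, then sideways (-x) to touch the near rods.

Emit:
play_rows --moves '[[[0,1.4,5,0,0,0],[0,0,5,0,0,0],[0,0,4,0,0,0],[0,0,4,0,0,0],[0,0,0,0,0,0]]]'

```text
time_s: 18.1
position: [0.6592, 0.0707, 0.1542]
tcp_rot: [[0.9, -0.104, 0.423], [-0.094, -0.995, -0.043], [0.425, -0.001, -0.905]]
force: [0.3, -0.4, 1.0]
opening: 0.425
grasp_force: 30.0
```

Emit:
play_rows --moves '[[[-1,0,0,0,0,0],[-1,0,0,0,0,0],[-1,0,0,0,0,0],[0,0,0,0,0,0]]]'

```text
time_s: 18.5
position: [0.6564, 0.0711, 0.1534]
tcp_rot: [[0.9, -0.103, 0.423], [-0.094, -0.995, -0.043], [0.425, -0.001, -0.905]]
force: [0.2, -0.2, -0.4]
opening: 0.429
grasp_force: 30.0
```

```bash
python3 -c "
from fit import *
col()"
```

```text
t 18.5 col TCP mm [ 2.3   0.1  15.96] tip z 1.96 F col [ 0.03 -0.21 -0.47] open 0.429 grip 30.00007384456694
```

Emit:
play_rows --moves '[[[-1,0,0,0,0,0],[-1,0,0,0,0,0],[0,0,0,0,0,0]]]'

```text
time_s: 18.8
position: [0.6545, 0.0712, 0.1525]
tcp_rot: [[0.9, -0.103, 0.423], [-0.094, -0.995, -0.043], [0.425, -0.001, -0.905]]
force: [-0.3, 0.9, -0.6]
opening: 0.43
grasp_force: 30.0
```

Emit:
play_rows --moves '[[[-1,0,0,0,0,0],[0,0,0,0,0,0]]]'

```text
time_s: 19.0
position: [0.6539, 0.0713, 0.1521]
tcp_rot: [[0.9, -0.103, 0.423], [-0.094, -0.995, -0.043], [0.425, -0.001, -0.905]]
force: [-0.3, 0.6, -0.2]
opening: 0.431
grasp_force: 30.0
```

Emit:
play_rows --moves '[[[-1,0,0,0,0,0],[0,0,0,0,0,0]]]'

```text
time_s: 19.2
position: [0.6537, 0.0714, 0.1522]
tcp_rot: [[0.899, -0.103, 0.425], [-0.094, -0.995, -0.043], [0.427, -0.001, -0.904]]
force: [1.8, 0.6, -0.0]
opening: 0.432
grasp_force: 30.0
```

```bash
python3 -c "
from fit import *
col()"
```

```text
t 19.2 col TCP mm [-0.64  0.13 15.92] tip z 1.92 F col [ 1.52  0.76 -0.76] open 0.432 grip 30.00006050337106
```

Emit:
play_rows --moves '[[[0.8,0,4,0,0,0],[0,0,4,0,0,0],[0,0,4,0,0,0],[0,0,2,0,0,0],[0,0,0,0,0,0]]]'

```text
time_s: 19.7
position: [0.66, 0.0707, 0.139]
tcp_rot: [[0.9, -0.103, 0.423], [-0.094, -0.995, -0.043], [0.425, -0.001, -0.905]]
force: [1.5, 0.9, 0.4]
opening: 0.431
grasp_force: 30.0
```

Emit:
play_rows --moves '[[[0,0,1,0,0,0],[0,0,1,0,0,0],[0,0,0,0,0,0]]]'

```text
time_s: 20.0
position: [0.6607, 0.0705, 0.1377]
tcp_rot: [[0.9, -0.103, 0.424], [-0.094, -0.995, -0.043], [0.426, -0.001, -0.905]]
force: [0.5, -0.2, 0.8]
opening: 0.43
grasp_force: 30.0
```

Emit:
play_rows --moves '[[[0,0,1,0,0,0],[0,0,1,0,0,0],[0,0,0,0,0,0]]]'

```text
time_s: 20.3
position: [0.6614, 0.0706, 0.1359]
tcp_rot: [[0.9, -0.103, 0.423], [-0.094, -0.995, -0.043], [0.426, -0.001, -0.905]]
force: [0.6, 1.1, 1.6]
opening: 0.428
grasp_force: 30.0
```

```bash
python3 -c "
from fit import *
col()"
```

```text
t 20.3 col TCP mm [-0.51  0.13 -2.09] tip z -16.09 F col [1.14 1.18 1.29] open 0.428 grip 30.00009013339877
```

Emit:
play_rows --moves '[[[0.3,0,1,0,0,0],[0,0,1,0,0,0],[0,0,0,0,0,0]]]'

```text
time_s: 20.6
position: [0.6624, 0.0705, 0.134]
tcp_rot: [[0.9, -0.103, 0.423], [-0.094, -0.995, -0.043], [0.425, -0.001, -0.905]]
force: [-1.9, 1.2, 3.9]
opening: 0.428
grasp_force: 30.0
```

Emit:
play_rows --moves '[[[0,0,1,0,0,0],[0,0,1,0,0,0],[0,0,0,0,0,0]]]'

```text
time_s: 20.9
position: [0.6627, 0.0704, 0.1334]
tcp_rot: [[0.9, -0.103, 0.423], [-0.094, -0.995, -0.043], [0.425, -0.001, -0.905]]
force: [-6.2, 0.4, 12.4]
opening: 0.427
grasp_force: 38.0
```

```bash
python3 -c "
from fit import *
col()"
```

```text
t 20.9 col TCP mm [-0.39  0.12 -4.84] tip z -18.84 F col [-0.34 -0.22 13.88] open 0.427 grip 37.9807770147454
```

Contact at TCP col z ≈ −4. Back off slightly and release; the blank should rest on the noses in the V.

Emit:
play_rows --moves '[[[0,0,-2,0,0,0],[0,0,0,0,0,0],[0,0,0,0,0,0],[0,0,0,0,0,0],[0,0,0,0,0,0]]]' --fingers 0

```text
time_s: 21.4
position: [0.6619, 0.0695, 0.1339]
tcp_rot: [[0.901, -0.104, 0.422], [-0.094, -0.995, -0.044], [0.424, -0.0, -0.906]]
force: [-3.7, -2.9, 5.5]
opening: 0.495
grasp_force: 3.5
```

Emit:
play_rows --moves '[[[0,0,-20,0,0,0],[0,0,-20,0,0,0],[0,0,-10,0,0,0],[0,0,0,0,0,0],[0,0,0,0,0,0]]]'

```text
time_s: 21.9
position: [0.6412, 0.0726, 0.1788]
tcp_rot: [[0.9, -0.103, 0.422], [-0.094, -0.995, -0.043], [0.425, -0.001, -0.905]]
force: [0.5, -0.2, -0.4]
opening: 0.501
grasp_force: 0.0
```

Emit:
play_rows --moves '[[[0,0,0,0,0,0],[0,0,0,0,0,0],[0,0,0,0,0,0],[0,0,0,0,0,0],[0,0,0,0,0,0]]]' --fingers -1

```text
time_s: 22.4
position: [0.6413, 0.0726, 0.1791]
tcp_rot: [[0.9, -0.103, 0.423], [-0.094, -0.995, -0.043], [0.425, -0.001, -0.905]]
force: [1.2, -0.3, -1.0]
opening: 0.13
grasp_force: 0.0
```

```bash
python3 -c "
from fit import *
col();plan(M+MR@[0,0,.04],RT)
X=blank('dark',M+MR@[0,0,.03])
print(X, None if X is None else MR.T@(X-M)*1e3)"
```

```text
t 22.4 col TCP mm [-0.57 -0.   45.62] tip z 31.62 F col [ 0.69 -0.21 -1.43] open 0.13 grip 0.0
pos [0.6413 0.0726 0.1791] rot [-0.0016 -0.0026  0.0005] deg 0.2
shift mm (after rot) [ 0.6 -0.   5.6] 6.0
[253.  212.2] 260 0.59 dist 1.2
[163.  240.7] 267 0.15 dist 105.3
None None
```

Emit:
play_rows --moves '[[[0.5,0,5,0,0,0],[0,0,5,0,0,0],[0,0,4,0,0,0],[0,0,0,0,0,0]]]'

```text
time_s: 23.0
position: [0.6475, 0.0719, 0.1658]
tcp_rot: [[0.901, -0.104, 0.422], [-0.094, -0.995, -0.043], [0.424, -0.001, -0.906]]
force: [0.1, -0.6, -0.2]
opening: 0.007
grasp_force: 0.0
```

Emit:
play_rows --moves '[[[0,0,1,0,0,0],[0,0,1,0,0,0],[0,0,0,0,0,0]]]'

```text
time_s: 23.3
position: [0.6485, 0.0718, 0.165]
tcp_rot: [[0.9, -0.103, 0.423], [-0.094, -0.995, -0.043], [0.425, -0.001, -0.905]]
force: [-0.6, 0.5, 0.5]
opening: 0.008
grasp_force: 0.0
```

Emit:
play_rows --moves '[[[0,0,1,0,0,0],[0,0,1,0,0,0],[0,0,0,0,0,0]]]'

```text
time_s: 23.6
position: [0.6494, 0.0718, 0.1632]
tcp_rot: [[0.9, -0.103, 0.423], [-0.094, -0.995, -0.043], [0.425, -0.001, -0.905]]
force: [-0.3, 0.7, -0.0]
opening: 0.005
grasp_force: 0.0
```

Emit:
play_rows --moves '[[[0,0,1,0,0,0],[0,0,1,0,0,0],[0,0,0,0,0,0]]]'

```text
time_s: 23.9
position: [0.6504, 0.0716, 0.1615]
tcp_rot: [[0.9, -0.103, 0.423], [-0.094, -0.995, -0.043], [0.426, -0.001, -0.905]]
force: [-0.7, -0.9, 0.3]
opening: 0.008
grasp_force: 0.4
```

```bash
python3 -c "
from fit import *
col()"
```

```text
t 23.9 col TCP mm [ 0.26 -0.05 25.84] tip z 11.84 F col [-0.41 -0.92  0.5 ] open 0.008 grip 0.4275886770483339
```

Emit:
play_rows --moves '[[[0,0,1,0,0,0],[0,0,1,0,0,0],[0,0,0,0,0,0]]]'

```text
time_s: 24.2
position: [0.6512, 0.0715, 0.1597]
tcp_rot: [[0.9, -0.103, 0.423], [-0.094, -0.995, -0.043], [0.426, -0.001, -0.905]]
force: [-0.7, -0.6, 2.9]
opening: 0.003
grasp_force: 1.2
```

Emit:
play_rows --moves '[[[0,0,1,0,0,0],[0,0,1,0,0,0],[0,0,0,0,0,0]]]'

```text
time_s: 24.5
position: [0.6521, 0.0715, 0.1578]
tcp_rot: [[0.9, -0.103, 0.423], [-0.094, -0.995, -0.043], [0.425, -0.001, -0.905]]
force: [-0.9, 0.0, 1.8]
opening: 0.006
grasp_force: 1.3
```

Emit:
play_rows --moves '[[[0,0,1,0,0,0],[0,0,1,0,0,0],[0,0,0,0,0,0]]]'

```text
time_s: 24.8
position: [0.6529, 0.0714, 0.1559]
tcp_rot: [[0.9, -0.103, 0.423], [-0.094, -0.995, -0.043], [0.425, -0.001, -0.905]]
force: [-0.7, -0.8, 3.2]
opening: 0.004
grasp_force: 1.3
```

```bash
python3 -c "
from fit import *
col()"
```

```text
t 24.8 col TCP mm [ 0.21  0.04 19.69] tip z 5.69 F col [ 0.82 -0.9   3.13] open 0.004 grip 1.265402325661853
```

Emit:
play_rows --moves '[[[0,0,2,0,0,0],[0,0,2,0,0,0],[0,0,2,0,0,0],[0,0,2,0,0,0],[0,0,0,0,0,0]]]'

```text
time_s: 25.3
position: [0.6564, 0.0711, 0.1485]
tcp_rot: [[0.9, -0.103, 0.423], [-0.094, -0.995, -0.043], [0.425, -0.001, -0.905]]
force: [-1.5, 0.3, 3.5]
opening: 0.003
grasp_force: 1.2
```

Emit:
play_rows --moves '[[[0,0,2,0,0,0],[0,0,2,0,0,0],[0,0,2,0,0,0],[0,0,2,0,0,0],[0,0,0,0,0,0]]]'

```text
time_s: 25.8
position: [0.6597, 0.0708, 0.1414]
tcp_rot: [[0.9, -0.103, 0.423], [-0.094, -0.995, -0.043], [0.425, -0.001, -0.905]]
force: [-1.5, -0.4, 3.4]
opening: 0.008
grasp_force: 1.6
```

Emit:
play_rows --moves '[[[0,0,2,0,0,0],[0,0,2,0,0,0],[0,0,2,0,0,0],[0,0,2,0,0,0],[0,0,0,0,0,0]]]'

```text
time_s: 26.3
position: [0.663, 0.0705, 0.1343]
tcp_rot: [[0.9, -0.103, 0.423], [-0.094, -0.995, -0.043], [0.425, -0.001, -0.905]]
force: [-1.6, 0.4, 4.6]
opening: 0.005
grasp_force: 2.2
```

```bash
python3 -c "
from fit import *
col()"
```

```text
t 26.3 col TCP mm [ 0.24  0.23 -4.23] tip z -18.23 F col [0.45 0.18 4.91] open 0.005 grip 2.167841463815421
```

Emit:
play_rows --moves '[[[0,0,1,0,0,0],[0,0,1,0,0,0],[0,0,1,0,0,0],[0,0,1,0,0,0],[0,0,0,0,0,0]]]'

```text
time_s: 26.8
position: [0.6647, 0.0704, 0.1308]
tcp_rot: [[0.9, -0.103, 0.423], [-0.094, -0.995, -0.043], [0.425, -0.001, -0.905]]
force: [-2.5, 0.5, 5.0]
opening: 0.006
grasp_force: 2.6
```

Emit:
play_rows --moves '[[[0,0,1,0,0,0],[0,0,1,0,0,0],[0,0,0,0,0,0]]]'

```text
time_s: 27.1
position: [0.6655, 0.0703, 0.1289]
tcp_rot: [[0.9, -0.103, 0.423], [-0.094, -0.995, -0.043], [0.425, -0.001, -0.905]]
force: [-1.3, -0.1, 4.9]
opening: 0.005
grasp_force: 2.6
```

Emit:
play_rows --moves '[[[0,0,1,0,0,0],[0,0,1,0,0,0],[0,0,0,0,0,0]]]'

```text
time_s: 27.4
position: [0.6664, 0.0702, 0.1272]
tcp_rot: [[0.9, -0.103, 0.423], [-0.094, -0.995, -0.043], [0.426, -0.001, -0.905]]
force: [-2.6, 0.4, 5.6]
opening: 0.004
grasp_force: 2.7
```

Emit:
play_rows --moves '[[[0,0,1,0,0,0],[0,0,1,0,0,0],[0,0,0,0,0,0]]]'

```text
time_s: 27.7
position: [0.6672, 0.0702, 0.1254]
tcp_rot: [[0.9, -0.103, 0.423], [-0.094, -0.995, -0.043], [0.425, -0.001, -0.905]]
force: [-2.3, 0.6, 4.2]
opening: 0.006
grasp_force: 2.8
```

```bash
python3 -c "
from fit import *
col()"
```

```text
t 27.7 col TCP mm [  0.26   0.33 -14.07] tip z -28.07 F col [-0.37  0.37  4.85] open 0.006 grip 2.7753755799494684
```

Emit:
play_rows --moves '[[[0,0,1,0,0,0],[0,0,1,0,0,0],[0,0,0,0,0,0]]]'

```text
time_s: 28.0
position: [0.668, 0.0701, 0.1236]
tcp_rot: [[0.9, -0.103, 0.423], [-0.094, -0.995, -0.043], [0.425, -0.002, -0.905]]
force: [-1.7, 0.2, 4.0]
opening: 0.007
grasp_force: 2.9
```

Emit:
play_rows --moves '[[[0,0,1,0,0,0],[0,0,1,0,0,0],[0,0,0,0,0,0]]]'

```text
time_s: 28.3
position: [0.6689, 0.07, 0.1218]
tcp_rot: [[0.9, -0.103, 0.423], [-0.094, -0.995, -0.043], [0.426, -0.002, -0.905]]
force: [-2.3, 0.7, 5.4]
opening: 0.002
grasp_force: 3.0
```

Emit:
play_rows --moves '[[[0,0,-1,0,0,0],[0,0,-1,0,0,0],[0,0,0,0,0,0]]]'

```text
time_s: 28.6
position: [0.668, 0.0701, 0.1236]
tcp_rot: [[0.9, -0.103, 0.423], [-0.094, -0.995, -0.043], [0.425, -0.001, -0.905]]
force: [-3.1, -0.3, 5.0]
opening: 0.004
grasp_force: 3.1
```

Emit:
play_rows --moves '[[[0,0,-1,0,0,0],[0,0,-1,0,0,0],[0,0,0,0,0,0]]]'

```text
time_s: 28.9
position: [0.6672, 0.0701, 0.1255]
tcp_rot: [[0.9, -0.103, 0.423], [-0.094, -0.995, -0.043], [0.425, -0.001, -0.905]]
force: [-2.4, 0.9, 5.6]
opening: 0.003
grasp_force: 3.1
```

```bash
python3 -c "
from fit import *
col()"
```

```text
t 28.9 col TCP mm [  0.29   0.26 -13.97] tip z -27.97 F col [0.13 0.62 6.16] open 0.003 grip 3.0534041672945023
```

Emit:
play_rows --moves '[[[0,0,-1,0,0,0],[0,0,-1,0,0,0],[0,0,0,0,0,0]]]'

```text
time_s: 29.2
position: [0.6663, 0.0702, 0.1272]
tcp_rot: [[0.9, -0.103, 0.423], [-0.094, -0.995, -0.043], [0.425, -0.001, -0.905]]
force: [-1.9, 2.0, 5.7]
opening: 0.002
grasp_force: 2.9
```

Emit:
play_rows --moves '[[[0,0,-1,0,0,0],[0,0,-1,0,0,0],[0,0,0,0,0,0]]]'

```text
time_s: 29.5
position: [0.6655, 0.0702, 0.129]
tcp_rot: [[0.9, -0.103, 0.423], [-0.094, -0.995, -0.043], [0.425, -0.001, -0.905]]
force: [-2.6, 1.5, 5.1]
opening: 0.01
grasp_force: 2.7
```

Emit:
play_rows --moves '[[[0,0,2,0,0,0],[0,0,2,0,0,0],[0,0,2,0,0,0],[0,0,2,0,0,0],[0,0,0,0,0,0]]]'

```text
time_s: 30.0
position: [0.6689, 0.0699, 0.1217]
tcp_rot: [[0.9, -0.103, 0.423], [-0.094, -0.995, -0.043], [0.425, -0.001, -0.905]]
force: [-1.5, 1.7, 5.5]
opening: 0.002
grasp_force: 2.8
```

Emit:
play_rows --moves '[[[0,0,1,0,0,0],[0,0,1,0,0,0],[0,0,0,0,0,0]]]'

```text
time_s: 30.3
position: [0.6697, 0.0699, 0.12]
tcp_rot: [[0.9, -0.103, 0.423], [-0.094, -0.995, -0.043], [0.425, -0.001, -0.905]]
force: [-2.1, 1.9, 6.0]
opening: 0.005
grasp_force: 3.2
```

Emit:
play_rows --moves '[[[0,0,1,0,0,0],[0,0,1,0,0,0],[0,0,0,0,0,0]]]'

```text
time_s: 30.6
position: [0.6705, 0.0698, 0.1182]
tcp_rot: [[0.9, -0.103, 0.423], [-0.094, -0.995, -0.043], [0.425, -0.001, -0.905]]
force: [-2.5, 2.0, 6.3]
opening: 0.004
grasp_force: 3.3
```

Emit:
play_rows --moves '[[[0,0,1,0,0,0],[0,0,1,0,0,0],[0,0,0,0,0,0]]]'

```text
time_s: 30.9
position: [0.6713, 0.0697, 0.1164]
tcp_rot: [[0.9, -0.103, 0.423], [-0.094, -0.995, -0.043], [0.425, -0.001, -0.905]]
force: [-2.9, 3.1, 5.4]
opening: 0.007
grasp_force: 3.4
```

```bash
python3 -c "
from fit import *
col()"
```

```text
t 30.9 col TCP mm [  0.26   0.31 -23.91] tip z -37.91 F col [-0.66  2.76  6.26] open 0.007 grip 3.4139682725071907
```

Emit:
play_rows --moves '[[[0,0,-1,0,0,0],[0,0,-1,0,0,0],[0,0,0,0,0,0]]]'

```text
time_s: 31.2
position: [0.6705, 0.0698, 0.1183]
tcp_rot: [[0.9, -0.103, 0.423], [-0.094, -0.995, -0.043], [0.425, -0.001, -0.905]]
force: [-2.4, 1.5, 6.8]
opening: 0.002
grasp_force: 3.3
```

Emit:
play_rows --moves '[[[0,0,-1,0,0,0],[0,0,-1,0,0,0],[0,0,0,0,0,0]]]'

```text
time_s: 31.5
position: [0.6697, 0.0699, 0.12]
tcp_rot: [[0.9, -0.103, 0.423], [-0.094, -0.995, -0.043], [0.425, -0.001, -0.905]]
force: [-2.4, 2.4, 5.5]
opening: 0.005
grasp_force: 3.3
```

Emit:
play_rows --moves '[[[0,0,-1,0,0,0],[0,0,-1,0,0,0],[0,0,0,0,0,0]]]'

```text
time_s: 31.8
position: [0.6688, 0.0699, 0.1219]
tcp_rot: [[0.9, -0.103, 0.423], [-0.094, -0.995, -0.043], [0.425, -0.001, -0.905]]
force: [-1.4, 3.3, 6.6]
opening: 0.006
grasp_force: 3.1
```

```bash
python3 -c "
from fit import *
col()"
```

```text
t 31.8 col TCP mm [  0.3    0.23 -17.96] tip z -31.96 F col [1.26 3.18 6.75] open 0.006 grip 3.1369478395208716
```

Emit:
play_rows --moves '[[[0,0,-2,0,0,0],[0,0,-1,0,0,0],[0,0,0,0,0,0]]]'

```text
time_s: 32.1
position: [0.6676, 0.07, 0.1246]
tcp_rot: [[0.9, -0.103, 0.423], [-0.094, -0.995, -0.043], [0.425, -0.001, -0.905]]
force: [-2.2, 2.6, 5.7]
opening: 0.001
grasp_force: 3.1
```

Emit:
play_rows --moves '[[[0,0,-2,0,0,0],[0,0,-1,0,0,0],[0,0,0,0,0,0]]]'

```text
time_s: 32.4
position: [0.6663, 0.0701, 0.1273]
tcp_rot: [[0.9, -0.103, 0.423], [-0.094, -0.995, -0.043], [0.425, -0.001, -0.905]]
force: [-2.2, 1.8, 5.2]
opening: 0.006
grasp_force: 3.0
```

Emit:
play_rows --moves '[[[0,0,3,0,0,0],[0,0,3,0,0,0],[0,0,3,0,0,0],[0,0,3,0,0,0]]]'

```text
time_s: 32.8
position: [0.6713, 0.0697, 0.1166]
tcp_rot: [[0.9, -0.103, 0.423], [-0.094, -0.995, -0.043], [0.426, -0.001, -0.905]]
force: [-4.2, 3.7, 9.5]
opening: 0.005
grasp_force: 4.6
```

Emit:
play_rows --moves '[[[0,0,1,0,0,0],[0,0,1,0,0,0],[0,0,0,0,0,0]]]'

```text
time_s: 33.1
position: [0.6722, 0.0696, 0.1147]
tcp_rot: [[0.9, -0.103, 0.423], [-0.094, -0.995, -0.043], [0.425, -0.001, -0.905]]
force: [-2.7, 2.8, 5.8]
opening: 0.001
grasp_force: 3.4
```

Emit:
play_rows --moves '[[[0,0,1,0,0,0],[0,0,1,0,0,0],[0,0,0,0,0,0]]]'

```text
time_s: 33.4
position: [0.673, 0.0695, 0.1129]
tcp_rot: [[0.9, -0.103, 0.423], [-0.094, -0.995, -0.043], [0.425, -0.001, -0.905]]
force: [-3.3, 4.3, 6.4]
opening: 0.009
grasp_force: 3.7
```

```bash
python3 - <<'E'
from fit import *
col();print(bot.read_state()['moment'])
a=bot.capture('side')
for r in bot.silhouettes(a,'dark_blank_centre'): print(np.round(r['centre'],1),r['pixels'].sum(),r['confidence'])
print('col pts z=40,20,0,-20:',proj(a,[M+MR@[0,0,z] for z in(.04,.02,0,-.02)]).round(1).tolist())
k=6;x,y,w,h=215,160,80,90
o=cv2.resize(a['image'][y:y+h,x:x+w],None,fx=k,fy=k,interpolation=cv2.INTER_CUBIC)
for z in (.04,.02,0,-.02):
    v=((proj(a,M+MR@[0,0,z])[0]+.5-[x,y])*k).astype(int);cv2.circle(o,(int(v[0]),int(v[1])),3,(255,0,255),1)
cv2.imwrite('pics/press.png',o)
E
```

```text
t 33.4 col TCP mm [  0.27   0.29 -27.82] tip z -41.82 F col [-0.66  3.95  7.38] open 0.009 grip 3.6646250635385513
[0.4869 0.1581 0.2477]
[240.5 228.1] 2 0.54
col pts z=40,20,0,-20: [[254.4, 208.6], [252.4, 213.5], [250.4, 218.2], [248.5, 222.8]]
```

View pics/press.png

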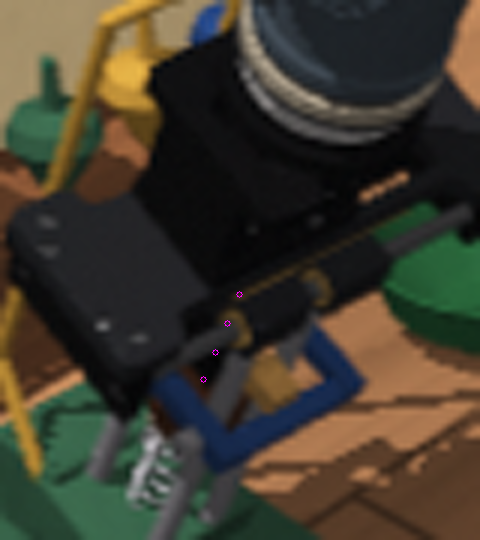

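The side view shows the dark blank going down inside the collar at (175,405), spring compressed, with the near catch at (275,380) still spread. Keep pressing.

Emit:
play_rows --moves '[[[0,-0.5,1,0,0,0],[0,0,1,0,0,0],[0,0,1,0,0,0],[0,0,0,0,0,0]]]'

```text
time_s: 33.9
position: [0.6742, 0.0695, 0.1102]
tcp_rot: [[0.9, -0.103, 0.423], [-0.094, -0.995, -0.043], [0.425, -0.001, -0.905]]
force: [-2.5, 2.1, 7.2]
opening: 0.004
grasp_force: 3.7
```

Emit:
play_rows --moves '[[[0,0,1,0,0,0],[0,0,1,0,0,0],[0,0,0,0,0,0]]]'

```text
time_s: 34.2
position: [0.6751, 0.0695, 0.1084]
tcp_rot: [[0.9, -0.103, 0.423], [-0.094, -0.995, -0.043], [0.425, -0.001, -0.905]]
force: [-3.1, 1.9, 7.0]
opening: 0.004
grasp_force: 3.9
```

Emit:
play_rows --moves '[[[0,0,-2,0,0,0],[0,0,-2,0,0,0],[0,0,-1,0,0,0],[0,0,0,0,0,0]]]'

```text
time_s: 34.6
position: [0.6729, 0.0697, 0.1129]
tcp_rot: [[0.9, -0.103, 0.423], [-0.094, -0.995, -0.043], [0.425, -0.001, -0.905]]
force: [-3.4, 1.1, 7.4]
opening: 0.007
grasp_force: 3.9
```

```bash
python3 -c "
from fit import *
col()"
```

```text
t 34.6 col TCP mm [  0.24   0.41 -27.78] tip z -41.78 F col [-0.04  0.77  8.23] open 0.007 grip 3.8704370660707355
```

Emit:
play_rows --moves '[[[0,0,-2,0,0,0],[0,0,-2,0,0,0],[0,0,-2,0,0,0],[0,0,0,0,0,0]]]'

```text
time_s: 35.0
position: [0.6704, 0.0699, 0.1184]
tcp_rot: [[0.9, -0.103, 0.423], [-0.094, -0.995, -0.043], [0.425, -0.001, -0.905]]
force: [-3.3, 1.7, 6.4]
opening: 0.005
grasp_force: 3.5
```

```bash
python3 -c "
from fit import *
col()"
```

```text
t 35.0 col TCP mm [  0.26   0.36 -21.8 ] tip z -35.8 F col [-0.39  1.31  7.26] open 0.005 grip 3.5459314472973347
```

Emit:
play_rows --moves '[[[0,0,-4,0,0,0],[0,0,-4,0,0,0],[0,0,-4,0,0,0],[0,0,0,0,0,0]]]'

```text
time_s: 35.4
position: [0.6653, 0.0704, 0.1294]
tcp_rot: [[0.9, -0.103, 0.423], [-0.094, -0.995, -0.043], [0.425, -0.001, -0.905]]
force: [-2.0, -0.5, 5.1]
opening: 0.008
grasp_force: 2.8
```

Emit:
play_rows --moves '[[[0,0,-3,0,0,0],[0,0,-3,0,0,0],[0,0,0,0,0,0]]]'

```text
time_s: 35.7
position: [0.6624, 0.0709, 0.1339]
tcp_rot: [[0.901, -0.103, 0.422], [-0.094, -0.995, -0.043], [0.424, -0.001, -0.906]]
force: [-0.3, 1.3, 0.4]
opening: 0.006
grasp_force: 0.0
```

Emit:
play_rows --moves '[[[0,0,-3,0,0,0],[0,0,-3,0,0,0],[0,0,0,0,0,0]]]'

```text
time_s: 36.0
position: [0.6604, 0.0712, 0.14]
tcp_rot: [[0.9, -0.103, 0.423], [-0.094, -0.995, -0.043], [0.425, -0.001, -0.905]]
force: [0.4, 0.1, 0.5]
opening: 0.005
grasp_force: 0.0
```

```bash
python3 -c "
from fit import *
col()"
```

```text
t 36.0 col TCP mm [0.25 0.67 2.11] tip z -11.89 F col [0.58 0.1  0.29] open 0.005 grip 0.0
```

Released between TCP −10 and −4 and the blank stayed: it is latched (the latch had been above my test range). Touch it once to fix the catch level for the second press.

Emit:
play_rows --moves '[[[0,0.5,5,0,0,0],[0,0,0,0,0,0],[0,0,1,0,0,0],[0,0,0,0,0,0]]]'

```text
time_s: 36.4
position: [0.6629, 0.0703, 0.1339]
tcp_rot: [[0.9, -0.103, 0.423], [-0.094, -0.995, -0.043], [0.425, -0.001, -0.905]]
force: [0.2, 0.7, -0.2]
opening: 0.005
grasp_force: 0.0
```

Emit:
play_rows --moves '[[[0,0,1,0,0,0],[0,0,0,0,0,0]]]'

```text
time_s: 36.6
position: [0.6633, 0.0704, 0.1333]
tcp_rot: [[0.9, -0.103, 0.423], [-0.094, -0.995, -0.043], [0.425, -0.001, -0.905]]
force: [-0.1, 0.2, -0.3]
opening: 0.006
grasp_force: 0.0
```

Emit:
play_rows --moves '[[[0,0,1,0,0,0],[0,0,0,0,0,0]]]'

```text
time_s: 36.8
position: [0.6638, 0.0703, 0.1324]
tcp_rot: [[0.9, -0.103, 0.423], [-0.094, -0.995, -0.043], [0.425, -0.001, -0.905]]
force: [-0.2, -0.3, -0.9]
opening: 0.005
grasp_force: 0.0
```

Emit:
play_rows --moves '[[[0,0,1,0,0,0],[0,0,0,0,0,0]]]'

```text
time_s: 37.0
position: [0.6642, 0.0703, 0.1315]
tcp_rot: [[0.9, -0.103, 0.423], [-0.094, -0.995, -0.043], [0.425, -0.001, -0.905]]
force: [-0.6, 0.3, 0.1]
opening: 0.005
grasp_force: 0.0
```

```bash
python3 -c "
from fit import *
col()"
```

```text
t 37.0 col TCP mm [ 0.14  0.09 -7.26] tip z -21.26 F col [-0.52  0.23  0.38] open 0.005 grip 0.0
```

Emit:
play_rows --moves '[[[0,0,-30,0,0,0],[0,0,-45,0,0,0],[0,0,-45,0,0,0],[0,0,-20,0,0,0]]]' --fingers 1

```text
time_s: 37.4
position: [0.6052, 0.0765, 0.2623]
tcp_rot: [[0.898, -0.103, 0.428], [-0.094, -0.995, -0.043], [0.43, -0.002, -0.903]]
force: [0.2, -0.7, -0.4]
opening: 0.284
grasp_force: 0.0
```

```bash
python3 -c "
from fit import *
s=bot.read_state();print(s['position'])
d=RT.T@(np.array([.5345,-.297,.13])-s['position'])*1e3;print('shift tilted',d.round(1))
a=bot.capture('side')
print(proj(a,[M+MR@[0,0,z] for z in(.01,-.01)]).round(1).tolist())
for r in bot.silhouettes(a,'dark_blank_centre'): print(np.round(r['centre'],1),r['pixels'].sum(),r['confidence'])"
```

```text
[0.6052 0.0765 0.2623]
shift tilted [-84.2 378.9 106.7]
[[251.4, 215.9], [249.4, 220.5]]
[248.8 215.3] 153 0.6
[197.  311.5] 293 0.23
```

Emit:
play_rows --moves '[[[-9,42,0,0,0,0],[-9,42,0,0,0,0],[-9,42,0,0,0,0],[-9,42,0,0,0,0],[-9,42,0,0,0,0]]]'

```text
time_s: 38.0
position: [0.5418, -0.1298, 0.2373]
tcp_rot: [[0.901, -0.103, 0.422], [-0.095, -0.995, -0.042], [0.424, -0.002, -0.906]]
force: [0.2, -0.7, -0.1]
opening: 0.832
grasp_force: 0.0
```

Emit:
play_rows --moves '[[[-9,42,5,0,0,0],[-9,42,10,0,0,0],[-9,42,20,0,-0.14,0],[-9,42,10,0,-0.145,0],[0,0,0,0,-0.147,0]]]'

```text
time_s: 38.5
position: [0.5081, -0.3, 0.1806]
tcp_rot: [[0.994, -0.111, -0.001], [-0.111, -0.994, -0.001], [-0.001, 0.001, -1.0]]
force: [0.6, 0.6, -1.4]
opening: 1.0
grasp_force: 0.0
```

```bash
python3 -c "
from fit import *
plan([.5345,-.297,.05],RD);print(bot.read_state()['opening'])"
```

```text
pos [ 0.5081 -0.3     0.1806] rot [ 0.0007  0.0009 -0.0069] deg 0.4
shift mm (after rot) [ 25.9  -5.8 130.6] 133.0
0.9995629321813987
```

Emit:
play_rows --moves '[[[26,-6,0,0,0,-0.007],[0,0,40,0,0,0],[0,0,45,0,0,0],[0,0,35,0,0,0],[0,0,0,0,0,0]]]'

```text
time_s: 39.0
position: [0.5333, -0.2873, 0.0567]
tcp_rot: [[0.995, -0.097, -0.004], [-0.097, -0.995, 0.009], [-0.005, -0.009, -1.0]]
force: [-0.7, 1.2, -0.5]
opening: 1.002
grasp_force: 0.0
```

```bash
python3 -c "
from fit import *
plan([.5345,-.297,-.021],RD)"
```

```text
pos [ 0.5333 -0.2873  0.0567] rot [-0.009   0.0048  0.0079] deg 0.7
shift mm (after rot) [ 2.2  9.6 77.7] 78.0
```

Emit:
play_rows --moves '[[[0,0,20,0,0,0],[0,0,0,0,0,0],[0,0,0,0,0,0]]]'

```text
time_s: 39.3
position: [0.5381, -0.2909, 0.0443]
tcp_rot: [[0.995, -0.097, 0.008], [-0.097, -0.995, 0.0], [0.008, -0.001, -1.0]]
force: [0.1, 0.1, 0.1]
opening: 1.002
grasp_force: 0.0
```

```bash
python3 -c "
from fit import *
plan([.5345,-.297,-.021],RD)"
```

```text
pos [ 0.5381 -0.2909  0.0443] rot [-0.0008 -0.0079  0.008 ] deg 0.6
shift mm (after rot) [-3.   6.4 65.3] 66.0
```

Emit:
play_rows --moves '[[[-3,6.4,0,0,-0.006,0.008],[0,0,25,0,0,0],[0,0,25,0,0,0],[0,0,12,0,0,0],[0,0,0,0,0,0]]]'

```text
time_s: 39.8
position: [0.5335, -0.2964, -0.0192]
tcp_rot: [[0.994, -0.105, -0.0], [-0.105, -0.994, 0.002], [-0.001, -0.002, -1.0]]
force: [0.8, -0.0, 0.9]
opening: 1.006
grasp_force: 0.0
```

```bash
python3 -c "
from fit import *
plan([.5345,-.297,-.0215],RD)"
```

```text
pos [ 0.5335 -0.2964 -0.0192] rot [-0.0023  0.0006 -0.0003] deg 0.1
shift mm (after rot) [1.1 0.5 2.3] 3.0
```

Emit:
play_rows --moves '[[[1,0.5,2,0,0,0],[0,0,0,0,0,0],[0,0,0,0,0,0],[0,0,0,0,0,0],[0,0,0,0,0,0]]]' --fingers -1

```text
time_s: 40.3
position: [0.5354, -0.2973, -0.02]
tcp_rot: [[0.995, -0.104, 0.002], [-0.104, -0.995, 0.001], [0.002, -0.001, -1.0]]
force: [0.6, 0.6, 0.4]
opening: 0.632
grasp_force: 0.0
```

Emit:
play_rows --moves '[[[0,0,0,0,0,0],[0,0,0,0,0,0],[0,0,0,0,0,0],[0,0,0,0,0,0]]]'

```text
time_s: 40.7
position: [0.5352, -0.297, -0.0204]
tcp_rot: [[0.995, -0.104, 0.001], [-0.104, -0.995, 0.001], [0.001, -0.001, -1.0]]
force: [-0.3, 1.0, 1.7]
opening: 0.43
grasp_force: 30.0
```

Emit:
play_rows --moves '[[[0,0,-20,0,0,0],[0,0,-45,0,0,0],[0,0,-45,0,0,0],[0,0,-45,0,0,0],[0,0,-45,0,0,0]]]'

```text
time_s: 41.2
position: [0.5345, -0.297, 0.181]
tcp_rot: [[0.995, -0.104, 0.001], [-0.104, -0.995, 0.001], [0.001, -0.002, -1.0]]
force: [0.9, -0.3, -0.2]
opening: 0.425
grasp_force: 30.0
```

Emit:
play_rows --moves '[[[0,0,-45,0,0,0],[0,0,0,0,0.145,0],[0,0,0,0,0.145,0],[0,0,0,0,0.146,0],[0,0,0,0,0,0]]]'

```text
time_s: 41.7
position: [0.529, -0.2932, 0.2211]
tcp_rot: [[0.903, -0.107, 0.415], [-0.101, -0.994, -0.036], [0.417, -0.009, -0.909]]
force: [-0.2, 0.8, -2.1]
opening: 0.428
grasp_force: 30.0
```

```bash
python3 -c "
from fit import *
plan(M+MR@[.004,0,.09],RT);col()"
```

```text
pos [ 0.529  -0.2932  0.2211] rot [-0.0071  0.0064 -0.006 ] deg 0.6
shift mm (after rot) [  53.4 -375.5   24.8] 380.0
t 41.7 col TCP mm [ -49.39 -375.46  114.77] tip z 100.77 F col [-1.18  0.72 -1.8 ] open 0.428 grip 29.997841883450747
```

Emit:
play_rows --moves '[[[5.3,-37.5,0,-0.004,0,-0.004],[5.3,-37.5,0,0,0,0],[5.3,-37.5,0,0,0,0],[5.3,-37.5,0,0,0,0],[5.3,-37.5,0,0,0,0]]]'

```text
time_s: 42.2
position: [0.5799, -0.1125, 0.2361]
tcp_rot: [[0.901, -0.103, 0.421], [-0.091, -0.995, -0.048], [0.424, 0.005, -0.906]]
force: [-0.2, 0.5, -0.5]
opening: 0.43
grasp_force: 30.0
```

Emit:
play_rows --moves '[[[5.3,-37.5,0,0,0,0],[5.3,-37.5,0,0,0,0],[5.3,-37.5,0,0,0,0],[5.3,-37.5,5,0,0,0],[5.3,-37.5,10,0,0,0]]]'

```text
time_s: 42.7
position: [0.63, 0.0719, 0.2338]
tcp_rot: [[0.9, -0.103, 0.424], [-0.091, -0.995, -0.049], [0.426, 0.005, -0.905]]
force: [0.7, -1.2, 0.6]
opening: 0.427
grasp_force: 30.0
```

Emit:
play_rows --moves '[[[0,0,0,0,0,0],[0,0,0,0,0,0]]]'

```text
time_s: 42.9
position: [0.6286, 0.0713, 0.2321]
tcp_rot: [[0.902, -0.1, 0.421], [-0.089, -0.995, -0.047], [0.423, 0.005, -0.906]]
force: [-0.2, 0.2, -0.6]
opening: 0.432
grasp_force: 30.0
```

```bash
python3 -c "
from fit import *
plan(M+MR@[.003,0,.035],RT);col()"
```

```text
pos [0.6286 0.0713 0.2321] rot [ 0.0029 -0.001   0.0061] deg 0.4
shift mm (after rot) [-7.5 -2.5 64. ] 64.0
t 42.9 col TCP mm [10.53 -2.54 98.97] tip z 84.97 F col [-0.44  0.2  -0.47] open 0.432 grip 29.999144026078284
```

Emit:
play_rows --moves '[[[-7.5,-2.5,20,0.003,0,0.006],[0,0,25,0,0,0],[0,0,19,0,0,0],[0,0,0,0,0,0],[0,0,0,0,0,0]]]'

```text
time_s: 43.4
position: [0.6482, 0.0691, 0.171]
tcp_rot: [[0.901, -0.108, 0.421], [-0.099, -0.994, -0.045], [0.423, -0.001, -0.906]]
force: [-0.8, 0.8, 0.2]
opening: 0.429
grasp_force: 30.0
```

```bash
python3 -c "
from fit import *
plan(M+MR@[.003,0,.012],RT);col()"
```

```text
pos [0.6482 0.0691 0.171 ] rot [ 0.0009 -0.0006 -0.0039] deg 0.2
shift mm (after rot) [ 0.5 -2.7 23.2] 23.0
t 43.4 col TCP mm [ 2.53 -2.7  35.25] tip z 21.25 F col [-0.69  0.7   0.51] open 0.429 grip 29.999071899801493
```

Emit:
play_rows --moves '[[[0.5,-2.7,0,0,0,-0.004],[0,0,8,0,0,0],[0,0,8,0,0,0],[0,0,7,0,0,0],[-2.5,0,0,0,0,0]]]'

```text
time_s: 43.9
position: [0.6561, 0.0721, 0.148]
tcp_rot: [[0.902, -0.103, 0.42], [-0.093, -0.995, -0.044], [0.422, 0.001, -0.906]]
force: [0.4, 0.6, -0.8]
opening: 0.431
grasp_force: 30.0
```

Emit:
play_rows --moves '[[[0,0,3,0,0,0],[0,0,3,0,0,0],[0,0,2,0,0,0],[0,0,0,0,0,0]]]'

```text
time_s: 44.3
position: [0.6593, 0.0719, 0.1416]
tcp_rot: [[0.901, -0.103, 0.421], [-0.093, -0.995, -0.044], [0.423, 0.001, -0.906]]
force: [0.2, -0.5, -0.1]
opening: 0.425
grasp_force: 30.0
```

```bash
python3 -c "
from fit import *
plan(M+MR@[0,0,.001],RT);col()"
```

```text
pos [0.6593 0.0719 0.1416] rot [-0.0001 -0.0004  0.0016] deg 0.1
shift mm (after rot) [0.1 1.2 3. ] 3.0
t 44.3 col TCP mm [-0.13  1.19  3.99] tip z -10.01 F col [ 0.18 -0.44 -0.14] open 0.425 grip 29.998952890746295
```

Emit:
play_rows --moves '[[[0,1.2,2,0,0,0],[0,0,1.5,0,0,0],[0,0,0,0,0,0]]]'

```text
time_s: 44.6
position: [0.6614, 0.0704, 0.1392]
tcp_rot: [[0.901, -0.103, 0.422], [-0.093, -0.995, -0.044], [0.425, 0.0, -0.905]]
force: [1.0, -0.4, 0.0]
opening: 0.428
grasp_force: 30.0
```

Emit:
play_rows --moves '[[[0,0,0,0,0,0],[0,0,0,0,0,0],[0,0,0,0,0,0],[0,0,0,0,0,0],[0,0,0,0,0,0]]]' --fingers 0

```text
time_s: 45.1
position: [0.6606, 0.0705, 0.1387]
tcp_rot: [[0.901, -0.103, 0.421], [-0.093, -0.995, -0.044], [0.423, 0.0, -0.906]]
force: [-0.2, 0.8, -0.3]
opening: 0.501
grasp_force: 0.0
```

Emit:
play_rows --moves '[[[0,0,-20,0,0,0],[0,0,-20,0,0,0],[0,0,-10,0,0,0],[0,0,0,0,0,0]]]'

```text
time_s: 45.5
position: [0.6401, 0.0729, 0.1857]
tcp_rot: [[0.9, -0.103, 0.424], [-0.093, -0.995, -0.044], [0.426, 0.0, -0.905]]
force: [0.1, -0.1, 0.4]
opening: 0.501
grasp_force: 0.0
```

Emit:
play_rows --moves '[[[0,0,0,0,0,0],[0,0,0,0,0,0],[0,0,0,0,0,0],[0,0,0,0,0,0],[0,0,0,0,0,0]]]' --fingers -1

```text
time_s: 46.0
position: [0.6396, 0.0727, 0.1835]
tcp_rot: [[0.901, -0.103, 0.42], [-0.093, -0.995, -0.044], [0.423, 0.001, -0.906]]
force: [-0.4, -0.1, 0.1]
opening: 0.132
grasp_force: 0.0
```

```bash
python3 -c "
from fit import *
col();plan(M+MR@[0,0,.037],RT)
a=bot.capture('side')
print(proj(a,[M+MR@[0,0,z] for z in(.04,.03,.02)]).round(1).tolist())
for r in bot.silhouettes(a,'maple_blank_centre'): print(np.round(r['centre'],1),r['pixels'].sum(),r['confidence'])"
```

```text
t 46.0 col TCP mm [-0.21 -0.06 50.33] tip z 36.33 F col [-0.27 -0.1   0.22] open 0.132 grip 0.0
pos [0.6396 0.0727 0.1835] rot [-0.0001 -0.0002  0.0015] deg 0.1
shift mm (after rot) [ 0.2 -0.1 13.3] 13.0
[[254.4, 208.6], [253.4, 211.1], [252.4, 213.5]]
[397.5 200.6] 190 0.75
[412.1 225.6] 255 0.7
[255.1 211. ] 223 0.49
[417.9 216.1] 82 0.48
```

Emit:
play_rows --moves '[[[0,0,4,0,0,0],[0,0,4,0,0,0],[0,0,4,0,0,0],[0,0,2,0,0,0],[0,0,2,0,0,0]]]'

```text
time_s: 46.6
position: [0.6465, 0.072, 0.1691]
tcp_rot: [[0.901, -0.103, 0.421], [-0.093, -0.995, -0.044], [0.423, 0.001, -0.906]]
force: [-0.0, -1.0, -0.2]
opening: 0.001
grasp_force: 0.0
```

Emit:
play_rows --moves '[[[0,0,2,0,0,0],[0,0,2,0,0,0],[0,0,2,0,0,0],[0,0,2,0,0,0],[0,0,2,0,0,0]]]'

```text
time_s: 47.1
position: [0.6516, 0.0716, 0.1618]
tcp_rot: [[0.9, -0.103, 0.424], [-0.093, -0.995, -0.044], [0.426, 0.0, -0.905]]
force: [-0.2, -0.1, 0.4]
opening: 0.006
grasp_force: 0.0
```

Emit:
play_rows --moves '[[[0,0,2,0,0,0],[0,0,2,0,0,0],[0,0,2,0,0,0],[0,0,2,0,0,0],[0,0,2,0,0,0]]]'

```text
time_s: 47.6
position: [0.6566, 0.0711, 0.1533]
tcp_rot: [[0.899, -0.103, 0.425], [-0.093, -0.995, -0.044], [0.428, 0.0, -0.904]]
force: [-0.6, 0.7, 8.3]
opening: 0.007
grasp_force: 4.0
```

```bash
python3 -c "
from fit import *
col()"
```

```text
t 47.6 col TCP mm [ 2.43  0.1  15.73] tip z 1.73 F col [2.9  0.65 7.75] open 0.007 grip 3.970804587006569
```

Emit:
play_rows --moves '[[[-2,0,2,0,0,0],[0,0,2,0,0,0],[0,0,2,0,0,0],[0,0,0,0,0,0]]]'

```text
time_s: 48.0
position: [0.6583, 0.0709, 0.1475]
tcp_rot: [[0.898, -0.103, 0.427], [-0.093, -0.995, -0.044], [0.43, 0.0, -0.903]]
force: [-0.2, -0.3, 6.4]
opening: 0.006
grasp_force: 3.2
```

```bash
python3 -c "
from fit import *
plan(M+MR@[0,0,.0],RT);col()"
```

```text
pos [0.6583 0.0709 0.1475] rot [-0.0006 -0.0079  0.0015] deg 0.5
shift mm (after rot) [-1.6  0.2  9.8] 10.0
t 48.0 col TCP mm [1.58 0.16 9.77] tip z -4.23 F col [ 2.59 -0.35  5.86] open 0.006 grip 3.1516473758529173
```

Emit:
play_rows --moves '[[[-1.5,0,1,0,-0.008,0],[0,0,2,0,0,0],[0,0,2,0,0,0],[0,0,2,0,0,0],[0,0,0,0,0,0]]]'

```text
time_s: 48.5
position: [0.6609, 0.0708, 0.1413]
tcp_rot: [[0.9, -0.103, 0.423], [-0.093, -0.995, -0.044], [0.425, -0.0, -0.905]]
force: [-0.2, 0.5, 7.5]
opening: 0.005
grasp_force: 3.5
```

Emit:
play_rows --moves '[[[0,0,2,0,0,0],[0,0,2,0,0,0],[0,0,2,0,0,0],[0,0,1,0,0,0],[0,0,0,0,0,0]]]'

```text
time_s: 49.0
position: [0.6639, 0.0705, 0.1351]
tcp_rot: [[0.9, -0.103, 0.423], [-0.093, -0.995, -0.044], [0.425, -0.0, -0.905]]
force: [-0.4, 0.9, 8.8]
opening: 0.007
grasp_force: 4.0
```

```bash
python3 -c "
from fit import *
plan(M+MR@[0,0,.0],RT);col()"
```

```text
pos [0.6639 0.0705 0.1351] rot [-0.0008 -0.0027  0.0014] deg 0.2
shift mm (after rot) [-1.4  0.3 -3.8] 4.0
t 49.0 col TCP mm [ 1.38  0.28 -3.82] tip z -17.82 F col [3.28 0.87 8.22] open 0.007 grip 3.9734025072539225
```

Now 1 mm steps to past the latch, watching for the stop.

Emit:
play_rows --moves '[[[-0.5,0,1,0,0,0],[0,0,1,0,0,0],[0,0,1,0,0,0],[0,0,0,0,0,0]]]'

```text
time_s: 49.4
position: [0.665, 0.0704, 0.1325]
tcp_rot: [[0.9, -0.103, 0.424], [-0.093, -0.995, -0.044], [0.426, -0.0, -0.905]]
force: [0.2, 1.1, 9.1]
opening: 0.007
grasp_force: 4.2
```

Emit:
play_rows --moves '[[[0,0,1,0,0,0],[0,0,1,0,0,0],[0,0,0,0,0,0]]]'

```text
time_s: 49.7
position: [0.6657, 0.0705, 0.1306]
tcp_rot: [[0.9, -0.103, 0.423], [-0.093, -0.995, -0.043], [0.426, -0.0, -0.905]]
force: [-0.5, 0.3, 9.6]
opening: 0.005
grasp_force: 4.8
```

Emit:
play_rows --moves '[[[0,0,1,0,0,0],[0,0,1,0,0,0],[0,0,0,0,0,0]]]'

```text
time_s: 50.0
position: [0.6665, 0.0704, 0.1288]
tcp_rot: [[0.9, -0.103, 0.423], [-0.093, -0.995, -0.043], [0.426, -0.0, -0.905]]
force: [-1.1, 1.0, 9.3]
opening: 0.007
grasp_force: 5.0
```

```bash
python3 -c "
from fit import *
col()"
```

```text
t 50.0 col TCP mm [  1.14   0.45 -10.65] tip z -24.65 F col [2.82 0.92 8.91] open 0.007 grip 4.979838220679085
```

Emit:
play_rows --moves '[[[-0.5,0,1,0,0,0],[0,0,1,0,0,0],[0,0,0,0,0,0]]]'

```text
time_s: 50.3
position: [0.6673, 0.0703, 0.1271]
tcp_rot: [[0.9, -0.103, 0.424], [-0.093, -0.995, -0.043], [0.427, -0.0, -0.904]]
force: [-0.1, 0.6, 9.8]
opening: 0.004
grasp_force: 4.9
```

Emit:
play_rows --moves '[[[0,0,1,0,0,0],[0,0,0,0,0,0]]]'

```text
time_s: 50.5
position: [0.6678, 0.0702, 0.1269]
tcp_rot: [[0.899, -0.103, 0.425], [-0.093, -0.995, -0.044], [0.427, -0.0, -0.904]]
force: [-3.3, -0.1, 14.3]
opening: 0.007
grasp_force: 7.8
```

Emit:
play_rows --moves '[[[0,0,1,0,0,0],[0,0,0,0,0,0]]]'

```text
time_s: 50.7
position: [0.6684, 0.0701, 0.1269]
tcp_rot: [[0.899, -0.102, 0.426], [-0.093, -0.995, -0.044], [0.428, -0.0, -0.904]]
force: [-5.0, 0.2, 18.9]
opening: -0.0
grasp_force: 10.2
```

```bash
python3 -c "
from fit import *
col()"
```

```text
t 50.7 col TCP mm [  2.04   0.42 -13.19] tip z -27.19 F col [ 3.41 -0.35 19.22] open -0.0 grip 10.215584198740544
```

Stop felt at −13 (19 N), 5 mm below the catches as expected. Back off gently and check that it holds.

Emit:
play_rows --moves '[[[0,0,-2,0,0,0],[0,0,-2,0,0,0],[0,0,-2,0,0,0],[0,0,0,0,0,0]]]'

```text
time_s: 51.1
position: [0.6656, 0.0705, 0.1308]
tcp_rot: [[0.9, -0.103, 0.424], [-0.093, -0.995, -0.043], [0.426, -0.0, -0.905]]
force: [-1.0, 0.6, 9.9]
opening: 0.001
grasp_force: 4.7
```

Emit:
play_rows --moves '[[[0,0,-2,0,0,0],[0,0,-2,0,0,0],[0,0,-2,0,0,0],[0,0,0,0,0,0]]]'

```text
time_s: 51.5
position: [0.658, 0.0708, 0.1317]
tcp_rot: [[0.905, -0.103, 0.413], [-0.093, -0.995, -0.043], [0.415, 0.001, -0.91]]
force: [-0.6, 0.5, -0.3]
opening: 0.007
grasp_force: 0.0
```

```bash
python3 -c "
from fit import *
col()"
```

```text
t 51.5 col TCP mm [-5.33 -0.04 -4.42] tip z -18.42 F col [-0.69  0.48 -0.04] open 0.007 grip 0.0
```

Emit:
play_rows --moves '[[[4,0,-2,0,0,0],[1,0,-8,0,0,0],[0,0,-20,0,0,0],[0,0,-40,0,0,0],[0,0,-40,0,0,0]]]'

```text
time_s: 52.0
position: [0.6168, 0.075, 0.2349]
tcp_rot: [[0.905, -0.103, 0.412], [-0.094, -0.995, -0.043], [0.415, 0.001, -0.91]]
force: [0.8, -0.0, -0.1]
opening: 0.004
grasp_force: 0.0
```

Emit:
play_rows --moves '[[[0,0,-40,0,0,0],[0,0,0,0,0,0],[0,0,0,0,0,0]]]'

```text
time_s: 52.3
position: [0.6013, 0.0769, 0.2724]
tcp_rot: [[0.903, -0.103, 0.417], [-0.093, -0.995, -0.043], [0.419, 0.0, -0.908]]
force: [0.0, -0.1, 0.2]
opening: 0.006
grasp_force: 0.0
```

```bash
python3 - <<'E'
from fit import *
col()
a=bot.capture('side');b=bot.capture('top')
for n,p in(('side',a),('top',b)):
    print(n,'col z=20,5,-10,-25,-45',proj(p,[M+MR@[0,0,z] for z in(.02,.005,-.01,-.025,-.045)]).round(1).tolist())
    for q in('maple','dark'):
        for r in bot.silhouettes(p,q+'_blank_centre'):
            if np.linalg.norm(np.array(r['centre'])-proj(p,M)[0])<25: print(q,np.round(r['centre'],1),r['pixels'].sum(),r['confidence'])
    for q in('bowl','handle_a','spur_center','tailstock_cup'):
        print(q,[np.round(r['centre'],1).tolist() for r in bot.pinpoint(p,q)][:2])
E
```

```text
t 52.3 col TCP mm [  2.4    0.09 147.19] tip z 133.19 F col [ 0.11 -0.14  0.12] open 0.006 grip 0.0
side col z=20,5,-10,-25,-45 [[252.4, 213.5], [250.9, 217.1], [249.4, 220.5], [248.0, 224.0], [246.2, 228.4]]
maple [251.  217.2] 143 0.73
maple [243.9 218.3] 1352 0.21
dark [237.6 232.9] 37 0.61
bowl [[298.2, 211.0], [254.7, 207.3]]
handle_a [[198.2, 383.0], [261.9, 354.1]]
spur_center [[197.3, 323.1], [196.2, 382.5]]
tailstock_cup [[148.2, 324.3], [250.0, 217.0]]
top col z=20,5,-10,-25,-45 [[254.7, 187.5], [255.2, 186.4], [255.7, 185.3], [256.2, 184.3], [256.8, 182.9]]
maple [258.5 188.2] 102 0.51
maple [263.2 173.5] 983 0.18
bowl [[324.4, 175.7]]
handle_a [[166.1, 238.7], [206.4, 250.4]]
spur_center [[192.8, 207.2], [203.6, 253.1]]
tailstock_cup [[174.5, 182.7], [389.6, 191.2]]
```

```bash
python3 -c "
from rig import bot
print(bot.hand_in())"
```

```text
the job is handed in; nothing more can be done
None
```

I pressed both blanks into the magazine, dark first and maple on top, and handed the job in at about 52 s. Each stayed down when I let go. The highest force I read against the magazine was 19 N, at the stop, and the bystanders still showed in place; the hand-in gave no verdict.

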